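# Clear and close down a foundry pattern plate

### The arm

A 6-joint arm with a two-finger parallel gripper is mounted at the origin on the work surface. World frame = base frame: x ahead of the robot, y to its left, z up, the work surface at z = 0. Lengths are in m, angles in rad, forces in N, time in s.
With the tool pointing down it reaches from about 0.35 to 0.775 m from the base axis. Payload 5.5 kg.
Tool frame: the origin (TCP) lies on the centre line of the jaws, within the pads' length; the fingertips stand 8 mm ahead of it and the grasp point (between the pads) lies 11 mm behind it; z points along the fingers, y is the direction in which the jaws open and shut (so a half turn about z gives the same grasp; the last joint's range is limited). The gripper opens to 85 mm and grips with 20 to 120 N. Pads are 22 mm wide; open, the fingers measure 114 mm over their backs; the gripper's body (76 mm by 85 mm) begins 54 mm behind the grasp point. The pads swing forward as they close: fully open they stand 13 mm farther back than shut.
Start: joints at [0.98, 0.313, 0.046, 1.304, 0, 1.431], TCP at [0.251, 0.518, 0.239] pointing down, gripper open.
Joint ranges: [-2.76, 2.76], [-0.86, 1.69], [-1.03, 1.26], [-2.2, 2.34], [-1.47, 1.5], [-3.14, 3.14]. Speed limits (rad/s): [2.57, 2.57, 3.14, 3.14, 3.14, 3.14].

### API

Orientations are given as a unit quaternion [w, x, y, z].
In Python, from workcell import env gives the robot as it stands. The module is installed in compiled form; this text tells all that it offers.
- The arm moves only by the tool play_rows, never from a script. Its argument "steps" is a list of rows, each an object with "claw": the closure in counts, from 0 (fully open) to 255 (shut); "dp": the shift along the tool's x, y, z in m, a list of three; "angular": the turn, a rotation vector about the tool's x, y, z in degrees, a list of three. In form: [{"claw": claw, "dp": [dx, dy, dz], "angular": [wx, wy, wz]}, ...]. A call has exactly 8 rows; each row shifts and turns the commanded pose from where the row before left it, along the tool's axes as they then stand; what a row does not reach is not made up. A row lasts 1/12 s, in which the tool goes at most 41.7 mm and 7.16 degrees, less where a joint would pass 70% of its speed; a pose out of reach is approached as far as the arm can. A call is refused whole if a number of a shift passes 0.0417 or a number of a turn 7.16, either way. A call with a gripper value outside its range is refused whole. The fingers move at their own pace and stop on an object; "force" is the grip in N (left out, the last holds). Time passes only in rows, so rows that do not move let the fingers close, or fill a call up. It gives the time, the measured TCP pose, the force and the opening at its end, in the units of the state.
- env.get_state(): the state, without advancing time (a new reading comes with each control period).
- env.read_camera(name): name is "side" or "top"; returns (picture, depth): 400x640x3 uint8, red, green, blue; 400x640 float32, m along the optical axis (not along the pixel's ray), 0 where there is no reading.
- env.calibration(name): a dict with "fx", "fy", "cx", "cy" (pixels), "world_from_camera" (4x4, takes a point from camera to world coordinates). Camera axes: x right, y down, z forward; pixel columns grow to the right and rows downward; lengths in m; the calibration is good to about 2 mm. A picture is of the moment at which its call begins. calibration takes no time and is no camera call.
- env.hand_in(): hands the job in, once; it reports no verdict.
The state is a dict: "clock": time; "joint_pos": joint angles; "qvel": joint speeds; "tau": joint torques, N m; "tcp_pos": TCP position; "orientation": TCP orientation; "wrist_force": force on the tool from outside, world axes, zero at the start; "ft_torque": the same for the moment, N m; "finger_gap": finger opening in m.
Only numpy, scipy, OpenCV 4.12 (cv2) and the standard library are available. Lean on these libraries where they do the work, as an engineer would, in place of code of your own. Each camera call takes 0.05 s, during which the arm holds its last target. There are 200 camera calls.

### The job

Get this pattern plate ready for the next moulding box. Draw the packing board out from under the core box, leaving the core box standing where it is, and lay the board flat in the grey tray (before, between or after the rest); push every telescoping riser fully home into the plate, inner tube first, then take the scraper block and with it wipe every chip off the plate into the trough at its end, never picking chips up. Put the scraper back upright on its rubber mat and leave everything else alone.

Things in the scene. Friction and masses are not known exactly. Their poses are not given: they have to be found in the camera images.
- plate: Fixed grey pattern plate 240 (x) x 400 (y) mm, origin under its centre, top face at z = 60 mm. Fences 12 mm high run along both long sides (x = +-108 to 120, y = -200 to 70 mm). Beyond the edge y = -200 hangs the chip trough, inside x = +-114, y = -200 to -276 mm, floor at z = 6 mm, outer wall 56 mm high. At x = +-38 to 54, y = 172 to 188 mm stand two stop lugs 30 mm high.
- riser1: One of three telescoping risers in the plate. Origin on its upright axis, at the plate's top face. A 34 mm middle tube slides into the plate, a 24 mm inner tube with a flat closed cap into the middle tube, 40 mm each; they stay where left (friction 4 N inner, 10 N middle, 1 to 2 N more when moving), so pressing the cap sinks the inner first. Cap 81.5 mm above the plate when out, 1.5 mm when home.
- riser1_in (a joint): How far riser1's inner tube has sunk into its middle tube, m: 0 drawn out, 0.040 fully home.
- riser1_mid (a joint): How far riser1's middle tube has sunk into the plate, m: 0 drawn out, 0.040 fully home.
- riser2: One of three telescoping risers in the plate. Origin on its upright axis, at the plate's top face. A 34 mm middle tube slides into the plate, a 24 mm inner tube with a flat closed cap into the middle tube, 40 mm each; they stay where left (friction 4 N inner, 10 N middle, 1 to 2 N more when moving), so pressing the cap sinks the inner first. Cap 81.5 mm above the plate when out, 1.5 mm when home.
- riser2_in (a joint): How far riser2's inner tube has sunk into its middle tube, m: 0 drawn out, 0.040 fully home.
- riser2_mid (a joint): How far riser2's middle tube has sunk into the plate, m: 0 drawn out, 0.040 fully home.
- riser3: One of three telescoping risers in the plate. Origin on its upright axis, at the plate's top face. A 34 mm middle tube slides into the plate, a 24 mm inner tube with a flat closed cap into the middle tube, 40 mm each; they stay where left (friction 4 N inner, 10 N middle, 1 to 2 N more when moving), so pressing the cap sinks the inner first. Cap 81.5 mm above the plate when out, 1.5 mm when home.
- riser3_in (a joint): How far riser3's inner tube has sunk into its middle tube, m: 0 drawn out, 0.040 fully home.
- riser3_mid (a joint): How far riser3's middle tube has sunk into the plate, m: 0 drawn out, 0.040 fully home.
- corebox: The load: loose aluminium core box, 110 (own x) x 90 (own y) x 55 mm, about 0.8 kg, resting on the packing board on the plate's +y end, its +y face within 4 mm of the two stop lugs, which stand either side of the board. Origin under its centre. It settles 6 mm onto the plate when the board is gone.
- board: Loose plywood packing board, 60 (own x) x 165 (own y) x 6 mm, 90 g, flat under the core box, its +y end standing out between the lugs and past the plate's end; it draws out towards plate +y. Origin under the board's centre. At own y = 72.5 mm a batten to grip it by, 44 (x) x 14 (y) x 36 mm high, stands on the upper face.
- tray: Fixed low grey tray on the bench at the left, 224 (own x) x 124 (own y) x 20 mm, walls and floor 6 mm; inside 212 x 112 mm. Origin under its centre.
- mat: Fixed black rubber mat on the bench at the right, 160 (own x) x 100 (own y) x 4 mm; the scraper's place. Origin under its centre.
- scraper: Loose wooden scraper block, 250 g: base 120 (own x) x 44 (own y) x 30 mm, with a grip rib 90 (own x) x 14 (own y) mm from 30 to 72 mm above the underside. Origin under its centre; its long flat faces look to own +y and -y.
- chip1: Loose pale core chip, a crumb 13 to 22 mm across and 10 to 14 mm high, 12 g, lying on the plate among the risers (three to five are present). Origin under its centre.
- chip2: Loose pale core chip, a crumb 13 to 22 mm across and 10 to 14 mm high, 12 g, lying on the plate among the risers (three to five are present). Origin under its centre.
- chip3: Loose pale core chip, a crumb 13 to 22 mm across and 10 to 14 mm high, 12 g, lying on the plate among the risers (three to five are present). Origin under its centre.
- chip4: Loose pale core chip, a crumb 13 to 22 mm across and 10 to 14 mm high, 12 g, lying on the plate among the risers (three to five are present). Origin under its centre.
- chip5: Loose pale core chip, a crumb 13 to 22 mm across and 10 to 14 mm high, 12 g, lying on the plate among the risers (three to five are present). Origin under its centre.
- cone1: Loose pale tapered sleeve, 52 mm wide at the foot, 60 mm high: a bystander, to be left where it is.
- cone2: Loose pale tapered sleeve, as cone1: a bystander, to be left where it is.
- can: Loose white can, 80 mm wide, 110 mm high: a bystander, to be left where it is.
- slug: Loose steel slug, 44 mm wide, 30 mm high: a bystander, to be left where it is.

How it is judged:
On the way, in this order (a step that is already met when the one before it is completed fails the run):
1. every riser is fully home, both tubes (value of joint each of riser1_in, riser1_mid, riser2_in, riser2_mid, riser3_in, riser3_mid above 0.036 m), for 0.2 s.
2. the scraper is upright on the plate (x of scraper in the frame of plate between -0.12 and 0.12 m and y of scraper in the frame of plate between -0.2 and 0.1 m and z of scraper in the frame of plate between 0.055 and 0.075 m and angle between scraper's own z axis and vertical below 0.25 rad), for 0.1 s.
3. every chip present has been wiped into the trough (z of each of chip1, chip2, chip3, chip4, chip5 in the frame of plate below 0.052 m and y of chip1 in the frame of plate between -0.285 and -0.195 m and x of chip1 in the frame of plate between -0.12 and 0.12 m and y of chip2 in the frame of plate between -0.285 and -0.195 m and x of chip2 in the frame of plate between -0.12 and 0.12 m and y of chip3 in the frame of plate between -0.285 and -0.195 m and x of chip3 in the frame of plate between -0.12 and 0.12 m and y of chip4 in the frame of plate between -0.285 and -0.195 m and x of chip4 in the frame of plate between -0.12 and 0.12 m and y of chip5 in the frame of plate between -0.285 and -0.195 m and x of chip5 in the frame of plate between -0.12 and 0.12 m), for 0.2 s.
At the end, for the whole second after the job is handed in: Risers: both tubes within 4 mm of home. Chips: all in the trough. Board: flat and still in the tray, centre within 45 mm of its centre. Core box: flat on the plate, within 22 mm of its start. Scraper: upright and still on the mat, within 50 mm (x) and 40 mm (y) of its centre (all of step 1 and all of step 3 and horizontal distance between board and tray below 0.045 m and z of board in the frame of tray below 0.016 m and angle between each of board, scraper's own z axis and vertical below 0.1 rad and linear speed of each of board, scraper below 0.02 m/s and distance of corebox from where it was at the start of the episode below 0.022 m and angle between corebox's own z axis and vertical below 0.05 rad and z of corebox in the frame of plate below 0.064 m and x of scraper in the frame of mat between -0.05 and 0.05 m and y of scraper in the frame of mat between -0.04 and 0.04 m and z of scraper in the frame of mat below 0.01 m); the robot touches nothing.
It fails at once if a riser's middle tube is sunk before its inner tube is home ((value of joint riser1_mid above 0.018 m and value of joint riser1_in below 0.034 m) or (value of joint riser2_mid above 0.018 m and value of joint riser2_in below 0.034 m) or (value of joint riser3_mid above 0.018 m and value of joint riser3_in below 0.034 m)).
It fails at once if the core box is shifted or tipped (distance of corebox from where it was at the start of the episode above 0.03 m or angle between corebox's own z axis and vertical above 0.2 rad).
It fails at once if a chip is picked up instead of wiped (z of any of chip1, chip2, chip3, chip4, chip5 in the frame of plate above 0.1 m).
It fails at once if a bystander is disturbed (moved more than 40 mm) (distance of any of cone1, cone2, can, slug from where it was at the start of the episode above 0.04 m).
Of chip1, chip2, chip3, chip4, chip5 only 3 to 5 are there at a start; the rules pass over those that are not, and their reading is None.
At some moment in a run one of scraper may be knocked a few centimetres aside while the robot is not near it.
Once in a run the grip may slacken for a moment while it holds something.
It also fails if it takes over 210 s, if anything falls off the work surface, if the arm or the gripper's body presses on something with over 40 N, if the wrist force passes 120 N, or if a joint passes its speed limit or range.

## Working session

There is one attempt and no reset: what is moved stays moved. The work goes in short steps, Python scripts to look and compute and a tool call to move; the robot and the scene stay as the last step left them, time stands still between calls to the robot, and variables do not carry over. Pictures are saved under pics/ and viewed, about 12 in all and at most 16, crops included, and the job is handed in when it is done.

Besides the shell and the picture viewer there is one more tool, called by a JSON object that holds its "fn" and its "kwargs", one argument or row to a line. play_rows: Moves the arm, as the interface text tells. Its arguments: {"type":"object","properties":{"steps":{"type":"array","items":{"type":"object","properties":{"claw":{"type":"number"},"dp":{"type":"array","items":{"type":"number"}},"angular":{"type":"array","items":{"type":"number"}}}}},"force":{"type":"number"}},"required":["steps"]}

```bash
mkdir -p pics; cat > h.py <<'E'
from workcell import env
import numpy as np, cv2
def snap(name,cam,crop=None,scale=1):
    im,d=env.read_camera(cam); np.save(f'{cam}_d.npy',d)
    cv2.imwrite(f'{cam}_last.png',im[:,:,::-1])
    if crop: x0,y0,x1,y1=crop; im=im[y0:y1,x0:x1]
    if scale!=1: im=cv2.resize(im,None,fx=scale,fy=scale,interpolation=cv2.INTER_CUBIC)
    cv2.imwrite(f'pics/{name}.png',im[:,:,::-1]); return d
def world(cam,d,u,v):
    c=env.calibration(cam); z=d[int(v),int(u)]
    p=c['world_from_camera']@np.array([(u-c['cx'])/c['fx']*z,(v-c['cy'])/c['fy']*z,z,1]); return p[:3]
def onplane(cam,u,v,zw):
    c=env.calibration(cam); T=c['world_from_camera']; r=T[:3,:3]@np.array([(u-c['cx'])/c['fx'],(v-c['cy'])/c['fy'],1])
    return T[:3,3]+r*(zw-T[2,3])/r[2]
def grid(cam,d):
    c=env.calibration(cam); v,u=np.mgrid[:400,:640]
    P=np.stack([(u-c['cx'])/c['fx']*d,(v-c['cy'])/c['fy']*d,d],-1)
    T=c['world_from_camera']; return P@T[:3,:3].T+T[:3,3]
E
python3 - <<'E'
from h import *
snap('top1','top');snap('side1','side')
print(env.get_state())
for c in('top','side'):print(env.calibration(c))
E
```

```text
{'clock': 0.1, 'joint_pos': array([9.80408506e-01, 3.13947974e-01, 4.50719271e-02, 1.30359639e+00,
       1.18706206e-05, 1.43119766e+00]), 'qvel': array([-4.34663248e-04, -1.38534888e-03,  1.92378340e-03, -2.51444214e-04,
        6.00485812e-04, -3.21291862e-06]), 'tau': array([ 1.90030012e-03, -4.81725419e+01,  2.99244171e+01,  1.27185593e-02,
       -8.46863418e-05, -1.17280248e-05]), 'tcp_pos': array([0.25026559, 0.51717978, 0.23847668]), 'orientation': array([-3.04682744e-04,  2.23490901e-01,  9.74705655e-01, -7.80732019e-04]), 'wrist_force': array([ 0.57926953,  0.93791128, -0.12934194]), 'ft_torque': array([0.0212894 , 0.01593228, 0.00360558]), 'finger_gap': 0.08523559424404421}
{'fx': 462.6362140133386, 'fy': 462.6362140133386, 'cx': 322.69606488779976, 'cy': 200.79532185286578, 'world_from_camera': array([[ 0.02447365, -0.99330438,  0.11290461,  0.39237056],
       [-0.99969071, -0.02381765,  0.00715571, -0.04014787],
       [-0.00441867, -0.11304482, -0.99358006,  1.31778361],
       [ 0.        ,  0.        ,  0.        ,  1.        ]])}
{'fx': 399.78897161303536, 'fy': 399.78897161303536, 'cx': 319.4060312951039, 'cy': 197.09902627577088, 'world_from_camera': array([[ 0.66694813, -0.48316724,  0.56721214, -0.10624367],
       [-0.74483822, -0.41199532,  0.52485797, -0.63511225],
       [-0.01990543, -0.77253432, -0.63466093,  0.81013594],
       [ 0.        ,  0.        ,  0.        ,  1.        ]])}
```

View pics/top1.png

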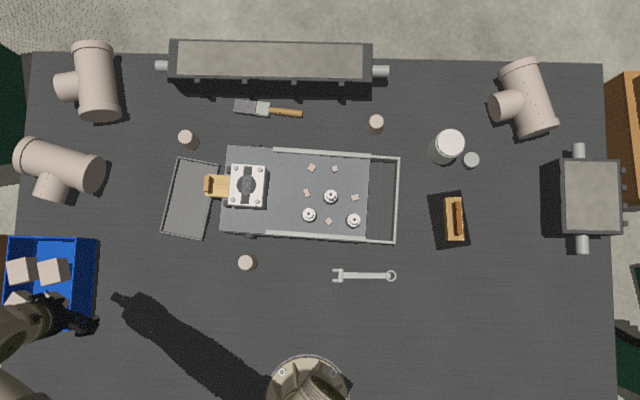

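View pics/side1.png

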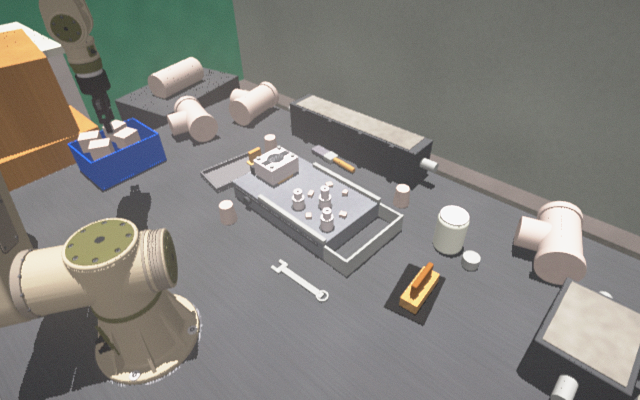

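```bash
python3 - <<'E'
from h import *
im=cv2.imread('top_last.png')
a=cv2.resize(im[135:255,155:405],None,fx=3.2,fy=3.2,interpolation=cv2.INTER_CUBIC)
b=cv2.resize(im[110:255,415:505],None,fx=2.2,fy=2.2,interpolation=cv2.INTER_CUBIC)
o=np.zeros((384,800,3),np.uint8); o[:a.shape[0],:a.shape[1]]=a
cv2.imwrite('pics/crop1.png',o)
d=np.load('top_d.npy');G=grid('top',d)
np.save('G.npy',G)
# top caps heights
for n,(u,v) in dict(lt=(222,147),lb=(222,234),box=(246,186),r1=(330,196),r2=(309,214),r3=(354,219),plate=(290,220),scr=(454,217),scr2=(447,218),mat=(450,240),tray=(185,200),batten=(209,185),c1=(188,140),c2=(376,123),c3=(247,262),can=(449,145),slug=(471,160)).items(): print(n,np.round(G[v,u],4))
def obj(m,name):
    u,v=np.nonzero(m)[::-1]; print(name,len(u),np.round(G[m].mean(0),4), cv2.minAreaRect((G[m][:,:2]*1000).astype(np.float32)))
z=G[:,:,2]; V,U=np.mgrid[:400,:640]
def reg(u0,u1,v0,v1,z0,z1): return (U>u0)&(U<u1)&(V>v0)&(V<v1)&(z>z0)&(z<z1)
obj(reg(225,270,160,212,.112,.135),'corebox')
obj(reg(200,226,170,200,.085,.12),'batten')
for n,(u,v) in dict(r1=(330,196),r2=(309,214),r3=(354,219)).items():
  obj(reg(u-10,u+10,v-10,v+10,.13,.15),n)
obj(reg(440,470,190,250,.062,.09),'rib'); obj(reg(440,470,190,250,.025,.05),'base')
obj(reg(160,222,150,242,.012,.03),'traywall')
obj(reg(250,365,140,245,.066,.08),'fences')
obj(reg(220,300,140,245,.055,.064),'plate')
E
```

```text
lt [ 0.693   0.2664 -0.002 ]
lb [0.4401 0.253  0.0025]
box [0.5626 0.1701 0.1203]
r1 [ 0.5415 -0.0503  0.1204]
r2 [0.4934 0.0033 0.1161]
r3 [ 0.483  -0.1139  0.1186]
plate [0.4805 0.0567 0.0597]
scr [ 0.4996 -0.3899  0.0586]
scr2 [ 0.4987 -0.3782  0.0304]
mat [ 0.4383 -0.3896  0.0175]
tray [0.5344 0.3631 0.005 ]
batten [0.5672 0.2748 0.0903]
c1 [0.6963 0.3475 0.0605]
c2 [ 0.758  -0.1746  0.057 ]
c3 [0.3642 0.1694 0.0575]
can [ 0.6875 -0.3643  0.1081]
slug [ 0.6648 -0.447   0.0299]
corebox 1433 [0.5663 0.1696 0.1212] ((567.388916015625, 170.72950744628906), (91.2508773803711, 110.63130950927734), 86.98367309570312)
batten 111 [0.5711 0.2797 0.0993] ((571.19873046875, 281.11883544921875), (15.229744911193848, 42.83622360229492), 88.31597900390625)
r1 1 [ 0.5429 -0.0553  0.1305] ((542.939697265625, -55.28428649902344), (0.0, 0.0), 0.0)
r2 0 [nan nan nan] ((0.0, 0.0), (0.0, 0.0), 0.0)
r3 0 [nan nan nan] ((0.0, 0.0), (0.0, 0.0), 0.0)
rib 208 [ 0.4986 -0.3952  0.0734] ((498.7617492675781, -396.42596435546875), (87.05481719970703, 15.290067672729492), 4.061326026916504)
base 467 [ 0.4975 -0.3908  0.0341] ((499.0032043457031, -397.2255554199219), (120.15865325927734, 46.0790901184082), 3.920722246170044)
traywall 558 [0.538  0.3542 0.0182] ((541.1822509765625, 349.01763916015625), (126.47379302978516, 224.83412170410156), 79.95817565917969)
fences 1140 [ 0.5556 -0.0151  0.0714] ((556.5270385742188, 10.558395385742188), (320.59259033203125, 241.2120361328125), 87.56732177734375)
plate 4311 [0.5561 0.1259 0.0596] ((562.5653076171875, 138.67251586914062), (225.01881408691406, 241.27259826660156), 87.79084014892578)<stdin>:12: RuntimeWarning: Mean of empty slice.
  ret = um.true_divide(
```

View pics/crop1.png

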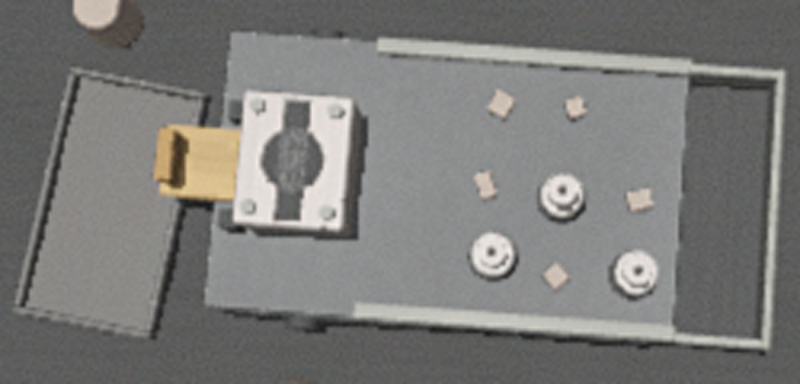

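```bash
python3 - <<'E'
from h import *
G=np.load('G.npy');z=G[:,:,2]
P=lambda cx,cy:(155+(cx+.5)/3.2-.5,135+(cy+.5)/3.2-.5)
f=lambda cx,cy,zw:np.round(onplane('top',*P(cx,cy),zw)[:2]*1000,1)
print('plate NW,SW',f(232,33,.06),f(206,305,.06)); print('fence top edge',f(378,40,.072),f(690,63,.072)); print('fence bottom',f(355,316,.072),f(672,337,.072)); print('trough edge',f(688,75,.06),f(674,325,.06))
print('trough outer corners',f(784,72,.06),f(768,348,.06))
for p in[(500,104),(575,107),(485,185),(640,199),(556,275)]: print('chip',f(*p,.068))
print('tray',[f(*p,.02) for p in[(73,69),(210,96),(153,337),(16,311)]])
np.set_printoptions(linewidth=200)
for n,(cx,cy) in dict(r1=(562,192),r2=(492,252),r3=(637,270)).items():
  u,v=map(round,P(cx,cy)); print(n,f(cx,cy,.1415),f(cx,cy,.12)); print((z[v-9:v+10:2,u-9:u+10:2]*1000).astype(int))
# side camera
d=np.load('side_d.npy');S=grid('side',d); 
for n,(x,y) in dict(r1=(.541,-.05),r2=(.493,.003),r3=(.482,-.114)).items():
  m=(abs(S[...,0]-x)<.03)&(abs(S[...,1]-y)<.03)&(S[...,2]>.1)
  Q=S[m]; t=Q[Q[:,2]>np.percentile(Q[:,2],97)-.006] if len(Q) else Q
  print(n,len(Q),'top',t.mean(0).round(4),'max',Q[:,2].max().round(4))
E
```

```text
plate NW,SW [684.9 238. ] [448.7 248.8]
fence top edge [678.9 109.6] [ 665.1 -158.4]
fence bottom [442.  120.2] [ 430.9 -146.3]
trough edge [ 657.2 -157.9] [ 441.4 -148.9]
trough outer corners [ 661.8 -240.8] [ 423.9 -228.6]
chip [626.4   3.4]
chip [625.3 -60.9]
chip [556.1  14.3]
chip [ 547.3 -117.8]
chip [480.9 -47.9]
tray [array([658.1, 387.4]), array([636.5, 263.7]), array([421.4, 303. ]), array([441.2, 424.5])]
r1 [542.3 -50.7] [545.1 -50.9]
[[  58   55   57   64   57   63   61   57   58   63]
 [  55   55   60   59   63   58   63   59   62   61]
 [  57   59   59   98  129  127   94   58   58   58]
 [  59   60   94  120  129  122  123   94   56   61]
 [  57   58   94  124  127  128  124   94   58   60]
 [  60   62   92  122  124  126  124   97   58   62]
 [  62   55   95  100  122  120   97   94   57   58]
 [  58   56   66   95 1317   94  100   58   62   62]
 [  58   57   57   62   78   76   53   58   56   59]
 [  58   64   60   61   57   61   58   60   57   58]]
r2 [492.8   4. ] [494.6   4.8]
[[ 57  61  58  55  55  60  62  61  55  61]
 [ 59  51  57  58  63  63  58  59  64  61]
 
[... 347 characters left out ...]
[ 481.2 -111.8] [ 482.8 -113.1]
[[  60   62   60   55   65   57   60   61   59   56]
 [  56   59   56   56   59 1317   61   60   56   63]
 [  61   59   57   94   96  103  101   63   59   61]
 [  64   60   98  122  121  123  121   57   62   57]
 [  60   94  101  123  117  118  121   98   60   60]
 [  61   97  104  124  117  118  118   94   60   58]
 [  60   77   98  118  123  122  102  101   56   58]
 [  58   60   97   94   95   96  101   61   61   58]
 [  59   57   60   68   94   63   62   62   60   61]
 [  62   54   57   58   57   65   61   56   56   57]]
r1 86 top [ 0.5446 -0.053   0.1229] max 0.1256
r2 67 top [0.4934 0.003  0.1136] max 0.1168
r3 84 top [ 0.4807 -0.116   0.119 ] max 0.1218
```

```bash
cat >> h.py <<'E'
from scipy.spatial.transform import Rotation as R
def pose():
    s=env.get_state(); q=s['orientation']; M=R.from_quat([q[1],q[2],q[3],q[0]]).as_matrix(); return s,M
def go(x,y,z,hd=None):
    """turn first (wz, deg), then dp along tool axes"""
    s,M=pose(); h=np.degrees(np.arctan2(M[1,1],M[0,1])); hd=h if hd is None else hd
    t=np.radians(hd); D=np.array([x,y,z])-s['tcp_pos']
    X=np.array([-np.sin(t),np.cos(t),0]);Y=np.array([np.cos(t),np.sin(t),0])
    dh=(hd-h+180)%360-180
    print('t%.1f'%s['clock'],'tcp',s['tcp_pos'].round(4),'hd %.1f'%h,'tilt %.2f'%np.degrees(np.arccos(-M[2,2])),'gap %.3f'%s['finger_gap'],'F',s['wrist_force'].round(1),'| wz %.1f'%-dh,'dp',np.round([D@X,D@Y,-D[2]],4),'q6 %.2f'%s['joint_pos'][5])
def P2W(px,py):
    t=np.radians(PL[2]); return PL[0]+px*np.cos(t)-py*np.sin(t), PL[1]+px*np.sin(t)+py*np.cos(t)
def W2P(x,y):
    t=np.radians(PL[2]); a,b=x-PL[0],y-PL[1]; return a*np.cos(t)+b*np.sin(t), -a*np.sin(t)+b*np.cos(t)
PL=(.5574,.0452,-2.65)
E
python3 - <<'E'
from h import *
go(.571,.281,.2,87.5)
d=np.load('side_d.npy');S=grid('side',d)
for n,(x0,x1,y0,y1,z0,z1) in dict(batten=(.54,.6,.26,.31,.096,.11),box=(.48,.65,.1,.24,.113,.135),rib=(.44,.56,-.44,-.35,.064,.09)).items():
  m=(S[...,0]>x0)&(S[...,0]<x1)&(S[...,1]>y0)&(S[...,1]<y1)&(S[...,2]>z0)&(S[...,2]<z1)
  print(n,m.sum(),S[m].mean(0).round(4),cv2.minAreaRect((S[m][:,:2]*1000).astype(np.float32)))
E
```

```text
t0.1 tcp [0.2503 0.5172 0.2385] hd 64.2 tilt 0.10 gap 0.085 F [ 0.6  0.9 -0.1] | wz -23.3 dp [-0.3307 -0.222   0.0385] q6 1.43
batten 39 [0.5694 0.2775 0.0986] ((567.9812622070312, 278.743896484375), (19.144527435302734, 45.58915328979492), 88.96613311767578)
box 610 [0.5611 0.1647 0.1187] ((563.808349609375, 168.643310546875), (93.49925231933594, 112.3265380859375), 85.82011413574219)
rib 215 [ 0.4927 -0.4004  0.0727] ((496.290283203125, -399.4617004394531), (89.5246810913086, 13.936309814453125), 3.4319052696228027)
```

{"fn": "play_rows", "kwargs": {
  "steps": [
    {"claw": 60, "dp": [0, 0, 0], "angular": [0, 0, -5.83]},
    {"claw": 60, "dp": [0, 0, 0], "angular": [0, 0, -5.83]},
    {"claw": 60, "dp": [0, 0, 0], "angular": [0, 0, -5.83]},
    {"claw": 60, "dp": [0, 0, 0], "angular": [0, 0, -5.83]},
    {"claw": 60, "dp": [-0.033, -0.0222, 0], "angular": [0, 0, 0]},
    {"claw": 60, "dp": [-0.033, -0.0222, 0], "angular": [0, 0, 0]},
    {"claw": 60, "dp": [-0.033, -0.0222, 0], "angular": [0, 0, 0]},
    {"claw": 60, "dp": [-0.033, -0.0222, 0], "angular": [0, 0, 0]}
  ],
  "force": 80
}}

```text
clock: 0.77
tcp_pos: [0.3792, 0.422, 0.2389]
orientation: [-0.0, 0.021, 1.0, -0.0]
wrist_force: [0.0, 0.5, -0.4]
finger_gap: 0.0654
```

{"fn": "play_rows", "kwargs": {
  "steps": [
    {"claw": 60, "dp": [-0.033, -0.0222, 0], "angular": [0, 0, 0]},
    {"claw": 60, "dp": [-0.033, -0.0222, 0], "angular": [0, 0, 0]},
    {"claw": 60, "dp": [-0.033, -0.0222, 0], "angular": [0, 0, 0]},
    {"claw": 60, "dp": [-0.033, -0.0222, 0], "angular": [0, 0, 0]},
    {"claw": 60, "dp": [-0.033, -0.0222, 0], "angular": [0, 0, 0]},
    {"claw": 60, "dp": [-0.033, -0.0222, 0], "angular": [0, 0, 0]},
    {"claw": 60, "dp": [0, 0, 0.02], "angular": [0, 0, 0]},
    {"claw": 60, "dp": [0, 0, 0.02], "angular": [0, 0, 0]}
  ]
}}

```text
clock: 1.43
tcp_pos: [0.5735, 0.2794, 0.1991]
orientation: [0.001, 0.024, 1.0, 0.0]
wrist_force: [-0.1, -0.0, 0.4]
finger_gap: 0.0653
```

```bash
python3 - <<'E'
from h import *
snap('top2','top',(150,110,350,260),4)
go(.570,.280,.083,87.5)
E
```

```text
t1.5 tcp [0.57   0.2793 0.1936] hd 87.3 tilt 0.37 gap 0.065 F [-2.3 -0.9 -3.1] | wz -0.2 dp [0.     0.0007 0.1106] q6 0.38
```

View pics/top2.png

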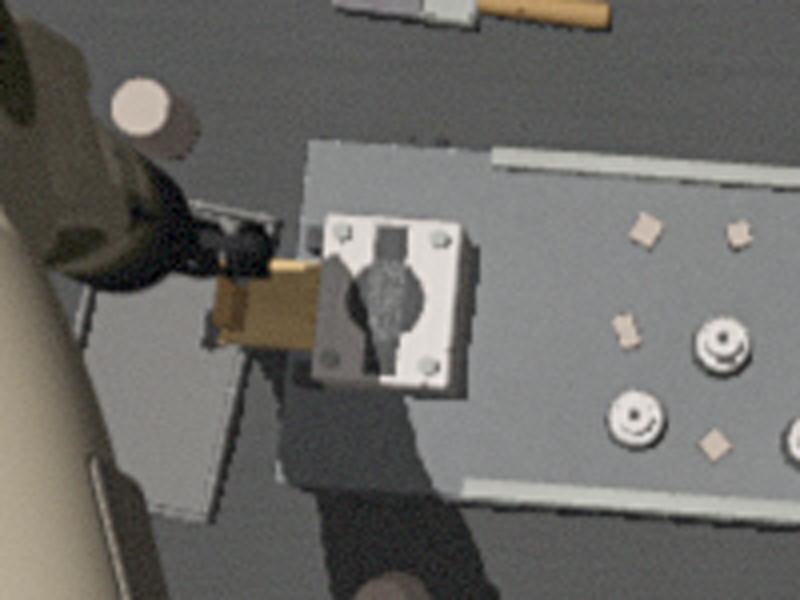

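{"fn": "play_rows", "kwargs": {
  "steps": [
    {"claw": 60, "dp": [0, 0, 0.0184], "angular": [0, 0, 0]},
    {"claw": 60, "dp": [0, 0, 0.0184], "angular": [0, 0, 0]},
    {"claw": 60, "dp": [0, 0, 0.0184], "angular": [0, 0, 0]},
    {"claw": 60, "dp": [0, 0, 0.0184], "angular": [0, 0, 0]},
    {"claw": 60, "dp": [0, 0, 0.0184], "angular": [0, 0, 0]},
    {"claw": 60, "dp": [0, 0, 0.018], "angular": [0, 0, 0]},
    {"claw": 60, "dp": [0, 0, 0], "angular": [0, 0, 0]},
    {"claw": 60, "dp": [0, 0, 0], "angular": [0, 0, 0]}
  ]
}}

```text
clock: 2.15
tcp_pos: [0.5692, 0.2813, 0.0885]
orientation: [-0.001, 0.022, 1.0, -0.001]
wrist_force: [0.7, 0.3, 1.1]
finger_gap: 0.0651
```

```bash
python3 -c "
from h import *
go(.570,.280,.083,87.5)"
```

```text
t2.1 tcp [0.5692 0.2813 0.0885] hd 87.5 tilt 0.18 gap 0.065 F [0.7 0.3 1.1] | wz 0.0 dp [-0.0008 -0.0012  0.0055] q6 0.38
```

{"fn": "play_rows", "kwargs": {
  "steps": [
    {"claw": 255, "dp": [0, 0, 0], "angular": [0, 0, 0]},
    {"claw": 255, "dp": [0, 0, 0], "angular": [0, 0, 0]},
    {"claw": 255, "dp": [0, 0, 0], "angular": [0, 0, 0]},
    {"claw": 255, "dp": [0, 0, 0], "angular": [0, 0, 0]},
    {"claw": 255, "dp": [0, 0, 0], "angular": [0, 0, 0]},
    {"claw": 255, "dp": [0, 0, 0], "angular": [0, 0, 0]},
    {"claw": 255, "dp": [0, 0, 0], "angular": [0, 0, 0]},
    {"claw": 255, "dp": [0, 0, 0], "angular": [0, 0, 0]}
  ]
}}

```text
clock: 2.82
tcp_pos: [0.571, 0.2813, 0.0908]
orientation: [0.001, 0.022, 1.0, 0.0]
wrist_force: [-1.6, -0.8, 5.3]
finger_gap: 0.0121
```

```bash
python3 -c "
from h import *
snap('s2','side',(170,100,370,250),4)
go(.570,.280,.083,87.5)"
```

```text
t2.9 tcp [0.571  0.2813 0.0908] hd 87.5 tilt 0.10 gap 0.012 F [-1.7 -0.9  6. ] | wz -0.0 dp [ 0.0009 -0.0013  0.0078] q6 0.38
```

View pics/s2.png

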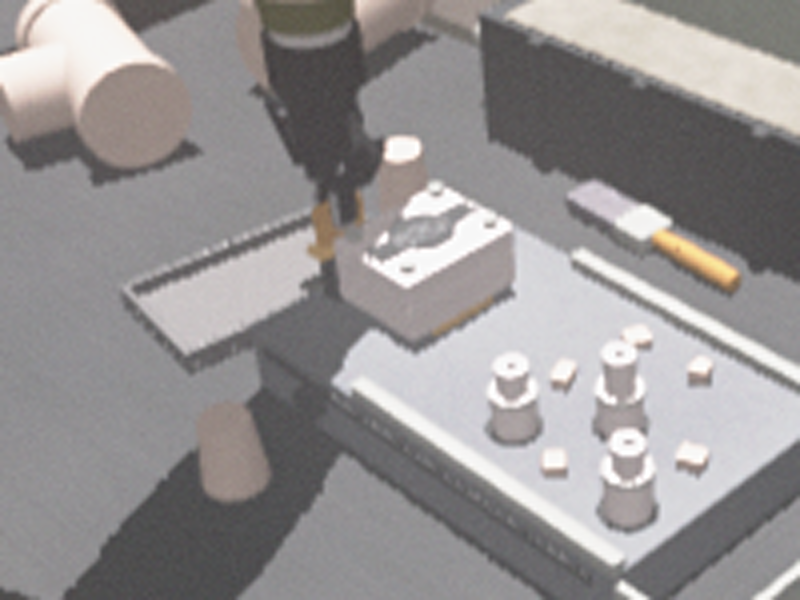

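{"fn": "play_rows", "kwargs": {
  "steps": [
    {"claw": 255, "dp": [0, 0.002, -0.002], "angular": [0, 0, 0]},
    {"claw": 255, "dp": [0, 0.003, 0], "angular": [0, 0, 0]},
    {"claw": 255, "dp": [0, 0.005, 0], "angular": [0, 0, 0]},
    {"claw": 255, "dp": [0, 0.005, 0], "angular": [0, 0, 0]},
    {"claw": 255, "dp": [0, 0.005, 0], "angular": [0, 0, 0]},
    {"claw": 255, "dp": [0, 0.005, 0], "angular": [0, 0, 0]},
    {"claw": 255, "dp": [0, 0.005, 0], "angular": [0, 0, 0]},
    {"claw": 255, "dp": [0, 0.005, 0], "angular": [0, 0, 0]}
  ]
}}

```text
clock: 3.53
tcp_pos: [0.5717, 0.313, 0.0906]
orientation: [-0.001, 0.023, 1.0, -0.004]
wrist_force: [-0.3, -15.1, -0.4]
finger_gap: 0.0121
```

```bash
python3 -c "
from h import *
d=snap('x','top');G=grid('top',d)
m=(G[...,2]>.113)&(G[...,2]<.135)&(G[...,1]>.1)&(G[...,1]<.225)&(G[...,0]>.48)&(G[...,0]<.65)
print(m.sum(),G[m].mean(0),cv2.minAreaRect((G[m][:,:2]*1000).astype(np.float32)))
go(.577,.43,.083,87.5)"
```

```text
1426 [0.56626325 0.17222761 0.1213939 ] ((566.8701171875, 173.266357421875), (91.00606536865234, 109.94307708740234), 87.11116790771484)
t3.6 tcp [0.5717 0.3136 0.0906] hd 87.4 tilt 0.42 gap 0.012 F [ -1.1 -11.6   2.4] | wz -0.1 dp [-0.0002  0.1165  0.0076] q6 0.43
```

{"fn": "play_rows", "kwargs": {
  "steps": [
    {"claw": 255, "dp": [0, 0.006, 0], "angular": [0, 0, 0]},
    {"claw": 255, "dp": [0, 0.006, 0], "angular": [0, 0, 0]},
    {"claw": 255, "dp": [0, 0.006, 0], "angular": [0, 0, 0]},
    {"claw": 255, "dp": [0, 0.006, 0], "angular": [0, 0, 0]},
    {"claw": 255, "dp": [0, 0.006, 0], "angular": [0, 0, 0]},
    {"claw": 255, "dp": [0, 0.006, 0], "angular": [0, 0, 0]},
    {"claw": 255, "dp": [0, 0.006, 0], "angular": [0, 0, 0]},
    {"claw": 255, "dp": [0, 0.006, 0], "angular": [0, 0, 0]}
  ]
}}

```text
clock: 4.25
tcp_pos: [0.5741, 0.3643, 0.091]
orientation: [-0.0, 0.022, 1.0, -0.0]
wrist_force: [0.2, -1.8, -0.5]
finger_gap: 0.0125
```

{"fn": "play_rows", "kwargs": {
  "steps": [
    {"claw": 255, "dp": [0, 0.008, 0], "angular": [0, 0, 0]},
    {"claw": 255, "dp": [0, 0.008, 0], "angular": [0, 0, 0]},
    {"claw": 255, "dp": [0, 0.008, 0], "angular": [0, 0, 0]},
    {"claw": 255, "dp": [0, 0.008, 0], "angular": [0, 0, 0]},
    {"claw": 255, "dp": [0, 0.008, 0], "angular": [0, 0, 0]},
    {"claw": 255, "dp": [0, 0.008, 0], "angular": [0, 0, 0]},
    {"claw": 255, "dp": [0, 0.008, 0], "angular": [0, 0, 0]},
    {"claw": 255, "dp": [0, 0.008, 0], "angular": [0, 0, 0]}
  ]
}}

```text
clock: 4.92
tcp_pos: [0.5769, 0.4292, 0.0913]
orientation: [0.0, 0.022, 1.0, 0.0]
wrist_force: [0.3, -0.3, -1.3]
finger_gap: 0.0119
```

```bash
python3 -c "
from h import *
snap('s3','side',(170,80,370,230),4)
d=snap('x','top');G=grid('top',d)
m=(G[...,2]>.105)&(G[...,2]<.135)&(G[...,1]>.1)&(G[...,1]<.225)&(G[...,0]>.48)&(G[...,0]<.65)
print(m.sum(),G[m].mean(0),cv2.minAreaRect((G[m][:,:2]*1000).astype(np.float32)))
go(.577,.43,.083,87.5)"
```

```text
1427 [0.56588607 0.17184391 0.11508059] ((566.9013671875, 172.88824462890625), (91.17826080322266, 110.67182159423828), 87.4921646118164)
t5.0 tcp [0.5769 0.4298 0.0912] hd 87.6 tilt 0.04 gap 0.012 F [ 0.4  1.  -1.7] | wz 0.1 dp [-0.0001  0.0002  0.0082] q6 0.57
```

View pics/s3.png

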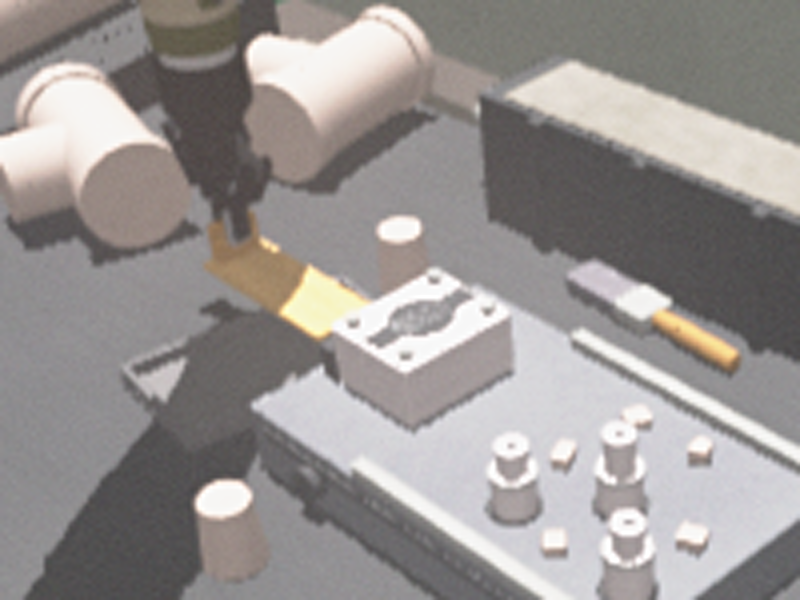

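{"fn": "play_rows", "kwargs": {
  "steps": [
    {"claw": 255, "dp": [0, 0, -0.02], "angular": [0, 0, 0]},
    {"claw": 255, "dp": [0, 0, -0.025], "angular": [0, 0, 0]},
    {"claw": 255, "dp": [0, 0, -0.025], "angular": [0, 0, 0]},
    {"claw": 255, "dp": [0, 0, -0.025], "angular": [0, 0, 0]},
    {"claw": 255, "dp": [0, 0, 0], "angular": [0, 0, -4]},
    {"claw": 255, "dp": [0, 0, 0], "angular": [0, 0, -6]},
    {"claw": 255, "dp": [0, 0, 0], "angular": [0, 0, -6]},
    {"claw": 255, "dp": [0, 0, 0], "angular": [0, 0, -6]}
  ]
}}

```text
clock: 5.68
tcp_pos: [0.5771, 0.4279, 0.1867]
orientation: [0.0, -0.172, 0.985, 0.0]
wrist_force: [0.3, -0.1, -0.8]
finger_gap: 0.012
```

{"fn": "play_rows", "kwargs": {
  "steps": [
    {"claw": 255, "dp": [0, 0, 0], "angular": [0, 0, -7]},
    {"claw": 255, "dp": [0, 0, 0], "angular": [0, 0, -7]},
    {"claw": 255, "dp": [0, 0, 0], "angular": [0, 0, -7]},
    {"claw": 255, "dp": [0, 0, 0], "angular": [0, 0, -7]},
    {"claw": 255, "dp": [0, 0, 0], "angular": [0, 0, -7]},
    {"claw": 255, "dp": [0, 0, 0], "angular": [0, 0, -7]},
    {"claw": 255, "dp": [0, 0, 0], "angular": [0, 0, -7]},
    {"claw": 255, "dp": [0, 0, 0], "angular": [0, 0, -7]}
  ]
}}

```text
clock: 6.35
tcp_pos: [0.5769, 0.4278, 0.1863]
orientation: [-0.0, -0.614, 0.789, -0.0]
wrist_force: [-0.0, -0.5, -1.2]
finger_gap: 0.0122
```

```bash
python3 -c "
from h import *
go(.4686,.3591,.08,170)"
```

```text
t6.3 tcp [0.5769 0.4278 0.1863] hd 165.8 tilt 0.02 gap 0.012 F [-0.  -0.5 -1.2] | wz -4.2 dp [0.0864 0.0948 0.1063] q6 -0.80
```

{"fn": "play_rows", "kwargs": {
  "steps": [
    {"claw": 255, "dp": [0, 0, 0], "angular": [0, 0, -4.2]},
    {"claw": 255, "dp": [0.0144, 0.0158, 0], "angular": [0, 0, 0]},
    {"claw": 255, "dp": [0.0144, 0.0158, 0], "angular": [0, 0, 0]},
    {"claw": 255, "dp": [0.0144, 0.0158, 0], "angular": [0, 0, 0]},
    {"claw": 255, "dp": [0.0144, 0.0158, 0], "angular": [0, 0, 0]},
    {"claw": 255, "dp": [0.0144, 0.0158, 0], "angular": [0, 0, 0]},
    {"claw": 255, "dp": [0.0144, 0.0158, 0], "angular": [0, 0, 0]},
    {"claw": 255, "dp": [0, 0, 0.02], "angular": [0, 0, 0]}
  ]
}}

```text
clock: 7.02
tcp_pos: [0.4668, 0.3592, 0.1703]
orientation: [0.002, -0.641, 0.768, -0.0]
wrist_force: [0.3, -0.3, -0.8]
finger_gap: 0.0122
```

{"fn": "play_rows", "kwargs": {
  "steps": [
    {"claw": 255, "dp": [0, 0, 0.02], "angular": [0, 0, 0]},
    {"claw": 255, "dp": [0, 0, 0.02], "angular": [0, 0, 0]},
    {"claw": 255, "dp": [0, 0, 0.02], "angular": [0, 0, 0]},
    {"claw": 255, "dp": [0, 0, 0.02], "angular": [0, 0, 0]},
    {"claw": 255, "dp": [0, 0, 0.01], "angular": [0, 0, 0]},
    {"claw": 255, "dp": [0, 0, 0], "angular": [0, 0, 0]},
    {"claw": 255, "dp": [0, 0, 0], "angular": [0, 0, 0]},
    {"claw": 255, "dp": [0, 0, 0], "angular": [0, 0, 0]}
  ]
}}

```text
clock: 7.68
tcp_pos: [0.4691, 0.3606, 0.0776]
orientation: [0.001, -0.641, 0.768, -0.0]
wrist_force: [0.5, -0.2, -0.4]
finger_gap: 0.0119
```

```bash
python3 -c "
from h import *
snap('s4','side',(170,80,370,230),4);snap('x','top')
go(.4686,.3591,.037,170)"
```

```text
t7.8 tcp [0.4693 0.3607 0.0779] hd 169.7 tilt 0.16 gap 0.012 F [ 0.6  0.9 -0.3] | wz -0.3 dp [0.0017 0.0004 0.0409] q6 -0.87
```

View pics/s4.png

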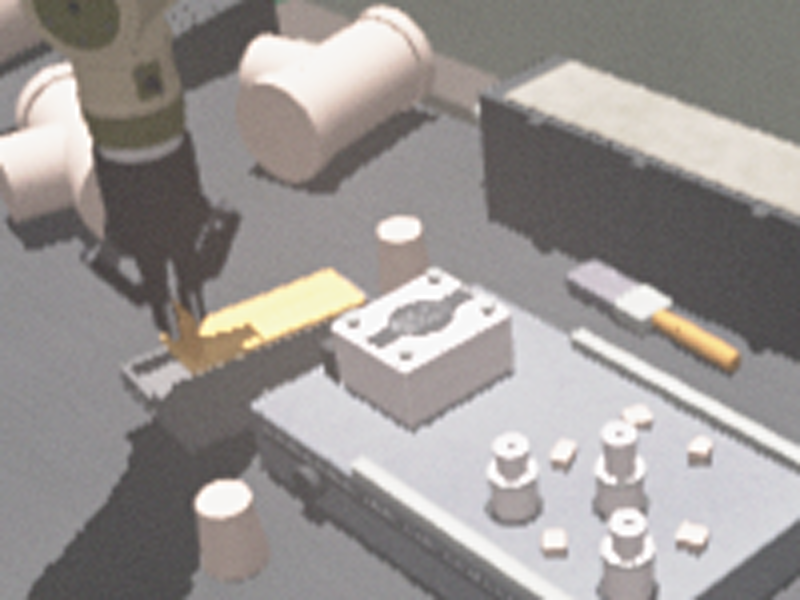

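{"fn": "play_rows", "kwargs": {
  "steps": [
    {"claw": 255, "dp": [0, 0, 0.008], "angular": [0, 0, 0]},
    {"claw": 255, "dp": [0, 0, 0.008], "angular": [0, 0, 0]},
    {"claw": 255, "dp": [0, 0, 0.008], "angular": [0, 0, 0]},
    {"claw": 255, "dp": [0, 0, 0.006], "angular": [0, 0, 0]},
    {"claw": 255, "dp": [0, 0, 0.004], "angular": [0, 0, 0]},
    {"claw": 255, "dp": [0, 0, 0.003], "angular": [0, 0, 0]},
    {"claw": 255, "dp": [0, 0, 0.002], "angular": [0, 0, 0]},
    {"claw": 255, "dp": [0, 0, 0], "angular": [0, 0, 0]}
  ]
}}

```text
clock: 8.45
tcp_pos: [0.4681, 0.3601, 0.0372]
orientation: [-0.0, -0.641, 0.768, 0.0]
wrist_force: [0.4, -0.6, -1.5]
finger_gap: 0.0122
```

```bash
python3 -c "
from h import *
go(.4686,.3591,.037,170)"
```

```text
t8.4 tcp [0.4681 0.3601 0.0372] hd 169.7 tilt 0.01 gap 0.012 F [ 0.4 -0.6 -1.5] | wz -0.3 dp [ 0.0009 -0.0006  0.0002] q6 -0.87
```

{"fn": "play_rows", "kwargs": {
  "steps": [
    {"claw": 255, "dp": [0, 0, 0.002], "angular": [0, 0, 0]},
    {"claw": 255, "dp": [0, 0, 0.001], "angular": [0, 0, 0]},
    {"claw": 255, "dp": [0, 0, 0], "angular": [0, 0, 0]},
    {"claw": 60, "dp": [0, 0, 0], "angular": [0, 0, 0]},
    {"claw": 60, "dp": [0, 0, 0], "angular": [0, 0, 0]},
    {"claw": 60, "dp": [0, 0, 0], "angular": [0, 0, 0]},
    {"claw": 60, "dp": [0, 0, 0], "angular": [0, 0, 0]},
    {"claw": 60, "dp": [0, 0, 0], "angular": [0, 0, 0]}
  ]
}}

```text
clock: 9.12
tcp_pos: [0.4682, 0.3602, 0.0341]
orientation: [-0.0, -0.641, 0.768, 0.0]
wrist_force: [-0.1, 0.1, -0.4]
finger_gap: 0.0649
```

{"fn": "play_rows", "kwargs": {
  "steps": [
    {"claw": 60, "dp": [0, 0, -0.01], "angular": [0, 0, 0]},
    {"claw": 60, "dp": [0, 0, -0.02], "angular": [0, 0, 0]},
    {"claw": 60, "dp": [0, 0, -0.03], "angular": [0, 0, 0]},
    {"claw": 60, "dp": [0, 0, -0.035], "angular": [0, 0, 0]},
    {"claw": 255, "dp": [0, 0, -0.035], "angular": [0, 0, 0]},
    {"claw": 255, "dp": [0, 0, -0.035], "angular": [0, 0, 0]},
    {"claw": 255, "dp": [0, 0, 0], "angular": [0, 0, 7]},
    {"claw": 255, "dp": [0, 0, 0], "angular": [0, 0, 7]}
  ]
}}

```text
clock: 9.78
tcp_pos: [0.4699, 0.3611, 0.2035]
orientation: [0.003, -0.54, 0.842, -0.0]
wrist_force: [-0.1, -0.7, -0.4]
finger_gap: 0.0173
```

```bash
python3 -c "
from h import *
d=snap('x','top');G=grid('top',d)
m=(G[...,2]>.008)&(G[...,2]<.06)&(cv2.cvtColor(cv2.imread('top_last.png'),cv2.COLOR_BGR2HSV)[...,1]>90)&(G[...,1]>.25)&(G[...,1]<.45)
print(m.sum(),cv2.minAreaRect((G[m][:,:2]*1000).astype(np.float32)),np.percentile(G[m][:,2],[5,50,95]))
go(.494,.004,.2,87.4)
go(.545,-.052,.2,87.4)
for p in [(.545,-.052),(.494,.004),(.482,-.1145),(.626,.003),(.625,-.061),(.556,.014),(.547,-.118),(.481,-.048)]: print(np.round(W2P(*p),3))
"
```

```text
307 ((651.7487182617188, 333.339111328125), (68.24697875976562, 391.7679748535156), 82.44650268554688) [0.00866883 0.01315029 0.04898764]
t9.8 tcp [0.4691 0.3607 0.2019] hd 155.0 tilt 0.23 gap 0.009 F [ 0.3 -0.3  0.1] | wz 67.6 dp [-0.0411 -0.3552  0.0019] q6 -0.62
t9.8 tcp [0.4691 0.3607 0.2019] hd 155.0 tilt 0.23 gap 0.009 F [ 0.3 -0.3  0.1] | wz 67.6 dp [-0.0946 -0.4088  0.0019] q6 -0.62
[-0.008 -0.098]
[-0.061 -0.044]
[-0.068 -0.163]
[ 0.07  -0.039]
[ 0.072 -0.103]
[ 0.    -0.031]
[-0.003 -0.164]
[-0.072 -0.097]
```

{"fn": "play_rows", "kwargs": {
  "steps": [
    {"claw": 255, "dp": [0, 0, 0], "angular": [0, 0, 6.76]},
    {"claw": 255, "dp": [0, 0, 0], "angular": [0, 0, 6.76]},
    {"claw": 255, "dp": [0, 0, 0], "angular": [0, 0, 6.76]},
    {"claw": 255, "dp": [0, 0, 0], "angular": [0, 0, 6.76]},
    {"claw": 255, "dp": [0, 0, 0], "angular": [0, 0, 6.76]},
    {"claw": 255, "dp": [0, 0, 0], "angular": [0, 0, 6.76]},
    {"claw": 255, "dp": [0, 0, 0], "angular": [0, 0, 6.76]},
    {"claw": 255, "dp": [0, 0, 0], "angular": [0, 0, 6.76]}
  ]
}}

```text
clock: 10.5
tcp_pos: [0.4679, 0.36, 0.1993]
orientation: [-0.0, -0.1, 0.995, -0.0]
wrist_force: [0.0, -0.5, 1.0]
finger_gap: 0.0002
```

{"fn": "play_rows", "kwargs": {
  "steps": [
    {"claw": 255, "dp": [0, 0, 0], "angular": [0, 0, 6.76]},
    {"claw": 255, "dp": [0, 0, 0], "angular": [0, 0, 6.76]},
    {"claw": 255, "dp": [-0.0041, -0.0355, 0], "angular": [0, 0, 0]},
    {"claw": 255, "dp": [-0.0041, -0.0355, 0], "angular": [0, 0, 0]},
    {"claw": 255, "dp": [-0.0041, -0.0355, 0], "angular": [0, 0, 0]},
    {"claw": 255, "dp": [-0.0041, -0.0355, 0], "angular": [0, 0, 0]},
    {"claw": 255, "dp": [-0.0041, -0.0355, 0], "angular": [0, 0, 0]},
    {"claw": 255, "dp": [-0.0041, -0.0355, 0], "angular": [0, 0, 0]}
  ]
}}

```text
clock: 11.17
tcp_pos: [0.4852, 0.1449, 0.1995]
orientation: [-0.0, 0.015, 1.0, 0.0]
wrist_force: [0.2, 0.2, 0.5]
finger_gap: -0.0002
```

{"fn": "play_rows", "kwargs": {
  "steps": [
    {"claw": 255, "dp": [-0.0041, -0.0355, 0], "angular": [0, 0, 0]},
    {"claw": 255, "dp": [-0.0041, -0.0355, 0], "angular": [0, 0, 0]},
    {"claw": 255, "dp": [-0.0041, -0.0355, 0], "angular": [0, 0, 0]},
    {"claw": 255, "dp": [-0.0041, -0.0355, 0], "angular": [0, 0, 0]},
    {"claw": 255, "dp": [0, 0, 0.02], "angular": [0, 0, 0]},
    {"claw": 255, "dp": [0, 0, 0.02], "angular": [0, 0, 0]},
    {"claw": 255, "dp": [0, 0, 0], "angular": [0, 0, 0]},
    {"claw": 255, "dp": [0, 0, 0], "angular": [0, 0, 0]}
  ]
}}

```text
clock: 11.83
tcp_pos: [0.4962, 0.004, 0.1587]
orientation: [-0.002, 0.016, 1.0, 0.0]
wrist_force: [-0.2, -0.6, 0.6]
finger_gap: 0.0002
```

```bash
python3 -c "
from h import *
snap('s5','side',(210,100,410,250),4);snap('x','top')
go(.494,.004,.13,87.4)
"
```

```text
t11.9 tcp [0.4977 0.0043 0.1603] hd 88.2 tilt 0.04 gap -0.000 F [-0.  -0.4 -0.1] | wz 0.8 dp [ 0.0037 -0.0005  0.0303] q6 -0.12
```

View pics/s5.png

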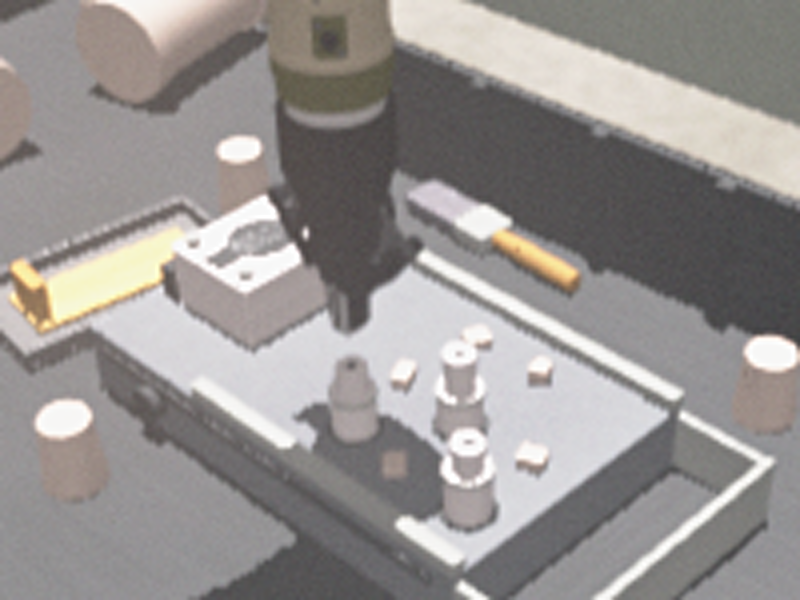

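{"fn": "play_rows", "kwargs": {
  "steps": [
    {"claw": 255, "dp": [0.0037, 0, 0], "angular": [0, 0, 0]},
    {"claw": 255, "dp": [0, 0, 0.015], "angular": [0, 0, 0]},
    {"claw": 255, "dp": [0, 0, 0.015], "angular": [0, 0, 0]},
    {"claw": 255, "dp": [0, 0, 0.004], "angular": [0, 0, 0]},
    {"claw": 255, "dp": [0, 0, 0.004], "angular": [0, 0, 0]},
    {"claw": 255, "dp": [0, 0, 0.004], "angular": [0, 0, 0]},
    {"claw": 255, "dp": [0, 0, 0.004], "angular": [0, 0, 0]},
    {"claw": 255, "dp": [0, 0, 0], "angular": [0, 0, 0]}
  ]
}}

```text
clock: 12.6
tcp_pos: [0.4937, 0.0044, 0.1134]
orientation: [0.0, 0.016, 1.0, 0.0]
wrist_force: [-0.8, 0.7, 0.2]
finger_gap: 0.0
```

```bash
python3 -c "
from h import *
go(.494,.004,.0695,87.4)
"
```

```text
t12.6 tcp [0.4937 0.0044 0.1134] hd 88.1 tilt 0.03 gap 0.000 F [-0.8  0.7  0.2] | wz 0.7 dp [-0.0003 -0.0003  0.0439] q6 -0.12
```

{"fn": "play_rows", "kwargs": {
  "steps": [
    {"claw": 255, "dp": [0, 0, 0.004], "angular": [0, 0, 0]},
    {"claw": 255, "dp": [0, 0, 0.004], "angular": [0, 0, 0]},
    {"claw": 255, "dp": [0, 0, 0.004], "angular": [0, 0, 0]},
    {"claw": 255, "dp": [0, 0, 0.004], "angular": [0, 0, 0]},
    {"claw": 255, "dp": [0, 0, 0.004], "angular": [0, 0, 0]},
    {"claw": 255, "dp": [0, 0, 0.004], "angular": [0, 0, 0]},
    {"claw": 255, "dp": [0, 0, 0.004], "angular": [0, 0, 0]},
    {"claw": 255, "dp": [0, 0, 0.004], "angular": [0, 0, 0]}
  ]
}}

```text
clock: 13.27
tcp_pos: [0.4944, 0.0041, 0.0823]
orientation: [0.001, 0.017, 1.0, 0.0]
wrist_force: [-3.6, 1.3, 12.0]
finger_gap: -0.0
```

```bash
python3 -c "
from h import *
go(.494,.004,.0695,87.4)
"
```

```text
t13.3 tcp [0.4944 0.0041 0.0823] hd 88.1 tilt 0.12 gap -0.000 F [-3.6  1.3 12. ] | wz 0.7 dp [ 0.0004 -0.0001  0.0128] q6 -0.12
```

{"fn": "play_rows", "kwargs": {
  "steps": [
    {"claw": 255, "dp": [0, 0, 0.004], "angular": [0, 0, 0]},
    {"claw": 255, "dp": [0, 0, 0.004], "angular": [0, 0, 0]},
    {"claw": 255, "dp": [0, 0, 0.004], "angular": [0, 0, 0]},
    {"claw": 255, "dp": [0, 0, 0.002], "angular": [0, 0, 0]},
    {"claw": 255, "dp": [0, 0, 0.002], "angular": [0, 0, 0]},
    {"claw": 255, "dp": [0, 0, 0], "angular": [0, 0, 0]},
    {"claw": 255, "dp": [0, 0, 0], "angular": [0, 0, 0]},
    {"claw": 255, "dp": [0, 0, 0], "angular": [0, 0, 0]}
  ]
}}

```text
clock: 13.93
tcp_pos: [0.4945, 0.0042, 0.0681]
orientation: [0.001, 0.017, 1.0, -0.0]
wrist_force: [-9.5, 1.4, 26.0]
finger_gap: 0.0002
```

```bash
python3 -c "
from h import *
go(.494,.004,.0695,87.4)
"
```

```text
t13.9 tcp [0.4945 0.0042 0.0681] hd 88.1 tilt 0.17 gap 0.000 F [-9.5  1.4 26. ] | wz 0.7 dp [ 0.0005 -0.0002 -0.0014] q6 -0.12
```

{"fn": "play_rows", "kwargs": {
  "steps": [
    {"claw": 255, "dp": [0, 0, -0.015], "angular": [0, 0, 0]},
    {"claw": 255, "dp": [0, 0, -0.03], "angular": [0, 0, 0]},
    {"claw": 255, "dp": [0, 0, -0.035], "angular": [0, 0, 0]},
    {"claw": 255, "dp": [-0.0174, -0.0182, 0], "angular": [0, 0, 0]},
    {"claw": 255, "dp": [-0.0174, -0.0182, 0], "angular": [0, 0, 0]},
    {"claw": 255, "dp": [-0.0174, -0.0182, 0], "angular": [0, 0, 0]},
    {"claw": 255, "dp": [0, 0, 0], "angular": [0, 0, 0]},
    {"claw": 255, "dp": [0, 0, 0], "angular": [0, 0, 0]}
  ]
}}

```text
clock: 14.6
tcp_pos: [0.545, -0.0534, 0.1448]
orientation: [0.0, 0.018, 1.0, -0.0]
wrist_force: [-0.8, -0.3, 0.6]
finger_gap: 0.0001
```

```bash
python3 -c "
from h import *
d=snap('x','top');G=grid('top',d)
m=(abs(G[...,0]-.494)<.03)&(abs(G[...,1]-.004)<.03); print('r2 zmax',np.percentile(G[m][:,2],[50,98]))
go(.545,-.052,.13,87.4)
"
```

```text
r2 zmax [0.63643804 0.65403797]
t14.7 tcp [ 0.544  -0.0525  0.1447] hd 88.0 tilt 0.04 gap 0.000 F [ 0.2  0.4 -0.4] | wz 0.6 dp [-0.001   0.0006  0.0147] q6 -0.21
```

{"fn": "play_rows", "kwargs": {
  "steps": [
    {"claw": 255, "dp": [-0.001, 0.0006, 0.0145], "angular": [0, 0, 0]},
    {"claw": 255, "dp": [0, 0, 0.005], "angular": [0, 0, 0]},
    {"claw": 255, "dp": [0, 0, 0.005], "angular": [0, 0, 0]},
    {"claw": 255, "dp": [0, 0, 0.005], "angular": [0, 0, 0]},
    {"claw": 255, "dp": [0, 0, 0.005], "angular": [0, 0, 0]},
    {"claw": 255, "dp": [0, 0, 0.005], "angular": [0, 0, 0]},
    {"claw": 255, "dp": [0, 0, 0.005], "angular": [0, 0, 0]},
    {"claw": 255, "dp": [0, 0, 0.005], "angular": [0, 0, 0]}
  ]
}}

```text
clock: 15.32
tcp_pos: [0.5456, -0.0515, 0.0972]
orientation: [0.001, 0.016, 1.0, -0.0]
wrist_force: [-1.3, -1.4, 12.5]
finger_gap: 0.0002
```

{"fn": "play_rows", "kwargs": {
  "steps": [
    {"claw": 255, "dp": [0, 0, 0.005], "angular": [0, 0, 0]},
    {"claw": 255, "dp": [0, 0, 0.005], "angular": [0, 0, 0]},
    {"claw": 255, "dp": [0, 0, 0.005], "angular": [0, 0, 0]},
    {"claw": 255, "dp": [0, 0, 0.005], "angular": [0, 0, 0]},
    {"claw": 255, "dp": [0, 0, 0.005], "angular": [0, 0, 0]},
    {"claw": 255, "dp": [0, 0, 0.0035], "angular": [0, 0, 0]},
    {"claw": 255, "dp": [0, 0, 0], "angular": [0, 0, 0]},
    {"claw": 255, "dp": [0, 0, 0], "angular": [0, 0, 0]}
  ]
}}

```text
clock: 15.98
tcp_pos: [0.5456, -0.0515, 0.0688]
orientation: [0.001, 0.016, 1.0, -0.0]
wrist_force: [-1.1, -1.9, 9.2]
finger_gap: 0.0
```

```bash
python3 -c "
from h import *
go(.545,-.052,.068,87.4)
"
```

```text
t16.0 tcp [ 0.5456 -0.0515  0.0688] hd 88.1 tilt 0.14 gap 0.000 F [-1.1 -1.9  9.2] | wz 0.7 dp [ 0.0006 -0.0005  0.0008] q6 -0.21
```

{"fn": "play_rows", "kwargs": {
  "steps": [
    {"claw": 255, "dp": [0, 0, 0.0015], "angular": [0, 0, 0]},
    {"claw": 255, "dp": [0, 0, 0.0015], "angular": [0, 0, 0]},
    {"claw": 255, "dp": [0, 0, 0], "angular": [0, 0, 0]},
    {"claw": 255, "dp": [0, 0, 0], "angular": [0, 0, 0]},
    {"claw": 255, "dp": [0, 0, 0], "angular": [0, 0, 0]},
    {"claw": 255, "dp": [0, 0, 0], "angular": [0, 0, 0]},
    {"claw": 255, "dp": [0, 0, 0], "angular": [0, 0, 0]},
    {"claw": 255, "dp": [0, 0, 0], "angular": [0, 0, 0]}
  ]
}}

```text
clock: 16.65
tcp_pos: [0.5457, -0.0515, 0.0681]
orientation: [0.002, 0.016, 1.0, -0.001]
wrist_force: [-5.9, -1.0, 25.3]
finger_gap: -0.0004
```

{"fn": "play_rows", "kwargs": {
  "steps": [
    {"claw": 255, "dp": [0, 0, -0.015], "angular": [0, 0, 0]},
    {"claw": 255, "dp": [0, 0, -0.03], "angular": [0, 0, 0]},
    {"claw": 255, "dp": [0, 0, -0.035], "angular": [0, 0, 0]},
    {"claw": 255, "dp": [0.0205, -0.0217, 0], "angular": [0, 0, 0]},
    {"claw": 255, "dp": [0.0205, -0.0217, 0], "angular": [0, 0, 0]},
    {"claw": 255, "dp": [0.0205, -0.0217, 0], "angular": [0, 0, 0]},
    {"claw": 255, "dp": [0, 0, 0], "angular": [0, 0, 0]},
    {"claw": 255, "dp": [0, 0, 0], "angular": [0, 0, 0]}
  ]
}}

```text
clock: 17.32
tcp_pos: [0.4797, -0.1145, 0.1441]
orientation: [-0.001, 0.018, 1.0, 0.001]
wrist_force: [-0.7, 0.9, 0.1]
finger_gap: 0.0
```

```bash
python3 -c "
from h import *
go(.482,-.1145,.13,87.4)
d=snap('x','side');G=grid('side',d)
for p in [(.545,-.052),(.494,.004)]:
  m=(abs(G[...,0]-p[0])<.02)&(abs(G[...,1]-p[1])<.02)&(G[...,2]<.13); print('z',m.sum(),np.percentile(G[m][:,2],[50,98]))
"
```

```text
t17.3 tcp [ 0.4797 -0.1145  0.1441] hd 88.0 tilt 0.09 gap 0.000 F [-0.7  0.9  0.1] | wz 0.6 dp [-0.0023  0.0001  0.0141] q6 -0.36
z 36 [0.05797803 0.06006222]
z 131 [0.05834267 0.06127827]
```

{"fn": "play_rows", "kwargs": {
  "steps": [
    {"claw": 255, "dp": [-0.0015, 0, 0.0145], "angular": [0, 0, 0]},
    {"claw": 255, "dp": [0, 0, 0.005], "angular": [0, 0, 0]},
    {"claw": 255, "dp": [0, 0, 0.005], "angular": [0, 0, 0]},
    {"claw": 255, "dp": [0, 0, 0.005], "angular": [0, 0, 0]},
    {"claw": 255, "dp": [0, 0, 0.005], "angular": [0, 0, 0]},
    {"claw": 255, "dp": [0, 0, 0.005], "angular": [0, 0, 0]},
    {"claw": 255, "dp": [0, 0, 0.005], "angular": [0, 0, 0]},
    {"claw": 255, "dp": [0, 0, 0.005], "angular": [0, 0, 0]}
  ]
}}

```text
clock: 18.03
tcp_pos: [0.4844, -0.1144, 0.0961]
orientation: [0.001, 0.016, 1.0, -0.0]
wrist_force: [-0.5, 0.4, 12.4]
finger_gap: 0.0002
```

{"fn": "play_rows", "kwargs": {
  "steps": [
    {"claw": 255, "dp": [0, 0, 0.005], "angular": [0, 0, 0]},
    {"claw": 255, "dp": [0, 0, 0.005], "angular": [0, 0, 0]},
    {"claw": 255, "dp": [0, 0, 0.005], "angular": [0, 0, 0]},
    {"claw": 255, "dp": [0, 0, 0.005], "angular": [0, 0, 0]},
    {"claw": 255, "dp": [0, 0, 0.005], "angular": [0, 0, 0]},
    {"claw": 255, "dp": [0, 0, 0.004], "angular": [0, 0, 0]},
    {"claw": 255, "dp": [0, 0, 0.001], "angular": [0, 0, 0]},
    {"claw": 255, "dp": [0, 0, 0], "angular": [0, 0, 0]}
  ]
}}

```text
clock: 18.7
tcp_pos: [0.4844, -0.1144, 0.068]
orientation: [0.002, 0.016, 1.0, -0.001]
wrist_force: [-5.2, 2.1, 26.3]
finger_gap: -0.0001
```

{"fn": "play_rows", "kwargs": {
  "steps": [
    {"claw": 255, "dp": [0, 0, 0.001], "angular": [0, 0, 0]},
    {"claw": 255, "dp": [0, 0, 0.001], "angular": [0, 0, 0]},
    {"claw": 255, "dp": [0, 0, 0], "angular": [0, 0, 0]},
    {"claw": 255, "dp": [0, 0, 0], "angular": [0, 0, 0]},
    {"claw": 255, "dp": [0, 0, 0], "angular": [0, 0, 0]},
    {"claw": 255, "dp": [0, 0, 0], "angular": [0, 0, 0]},
    {"claw": 255, "dp": [0, 0, 0], "angular": [0, 0, 0]},
    {"claw": 255, "dp": [0, 0, 0], "angular": [0, 0, 0]}
  ]
}}

```text
clock: 19.37
tcp_pos: [0.4845, -0.1144, 0.068]
orientation: [0.002, 0.016, 1.0, -0.001]
wrist_force: [-10.7, 3.9, 43.7]
finger_gap: -0.0002
```

{"fn": "play_rows", "kwargs": {
  "steps": [
    {"claw": 60, "dp": [0, 0, -0.015], "angular": [0, 0, 0]},
    {"claw": 60, "dp": [0, 0, -0.03], "angular": [0, 0, 0]},
    {"claw": 60, "dp": [0, 0, -0.03], "angular": [0, 0, 0]},
    {"claw": 60, "dp": [0, 0, -0.03], "angular": [0, 0, 0]},
    {"claw": 60, "dp": [0, 0, -0.03], "angular": [0, 0, 0]},
    {"claw": 60, "dp": [0, -0.03, 0], "angular": [0, 0, 0]},
    {"claw": 60, "dp": [0, -0.03, 0], "angular": [0, 0, 0]},
    {"claw": 60, "dp": [0, -0.03, 0], "angular": [0, 0, 0]}
  ]
}}

```text
clock: 20.03
tcp_pos: [0.4802, -0.2044, 0.1982]
orientation: [0.0, 0.015, 1.0, 0.0]
wrist_force: [0.3, -0.5, -0.1]
finger_gap: 0.0654
```

```bash
cat >> h.py <<'E'
def scr():
    for cam in('top','side'):
        d=snap('x',cam);G=grid(cam,d); s=(G[...,0]>.38)&(G[...,0]<.62)&(G[...,1]>-.5)&(G[...,1]<-.3)
        for n,a,b in(('rib',.064,.085),('base',.024,.045)):
            m=s&(G[...,2]>a)&(G[...,2]<b)
            if m.sum()>20: print(cam,n,m.sum(),G[m].mean(0).round(4),cv2.minAreaRect((G[m][:,:2]*1000).astype(np.float32)))
E
python3 -c "
from h import *
scr()
im=cv2.imread('top_last.png'); im2=cv2.imread('side_last.png')
cv2.imwrite('pics/t6.png',np.hstack([cv2.resize(im[110:270,200:500],None,fx=2,fy=2),cv2.resize(im2[220:330,380:480],None,fx=2,fy=2,interpolation=2)[0:220].repeat(1,0) if 0 else np.zeros((320,10,3),np.uint8)]))
go(.498,-.398,.2,87.4)
"
```

```text
top rib 64 [ 0.4814 -0.4245  0.0737] ((484.3866882324219, -424.4782409667969), (34.58762741088867, 14.74718952178955), 2.0497241020202637)
top base 97 [ 0.4644 -0.4306  0.0336] ((481.54541015625, -428.10198974609375), (39.41828155517578, 59.567962646484375), 89.46475219726562)
side rib 213 [ 0.5055 -0.4261  0.0726] ((508.5933532714844, -425.06146240234375), (91.49640655517578, 14.555557250976562), 3.5007355213165283)
side base 557 [ 0.4966 -0.4297  0.0321] ((508.7734375, -424.86187744140625), (120.14139556884766, 44.603477478027344), 3.792632579803467)
t20.1 tcp [ 0.4801 -0.2073  0.1973] hd 87.9 tilt 0.04 gap 0.065 F [ 0.4  1.2 -1.1] | wz 0.5 dp [-0.0265 -0.1897 -0.0027] q6 -0.52
```

View pics/t6.png

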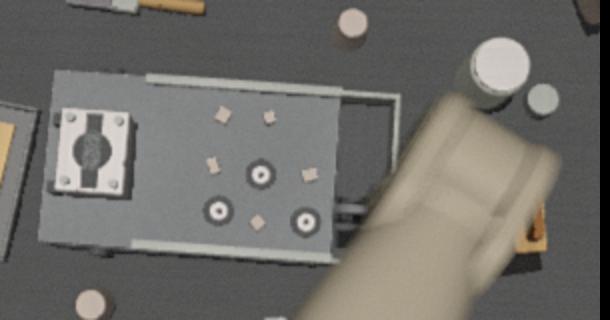

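```bash
python3 -c "
from h import *
go(.51,-.4235,.15,93.6)
go(.51,-.4235,.052,93.6)
"
```

```text
t20.1 tcp [ 0.4801 -0.2073  0.1973] hd 87.9 tilt 0.04 gap 0.065 F [ 0.4  1.2 -1.1] | wz -5.7 dp [-0.0163 -0.2176  0.0473] q6 -0.52
t20.1 tcp [ 0.4801 -0.2073  0.1973] hd 87.9 tilt 0.04 gap 0.065 F [ 0.4  1.2 -1.1] | wz -5.7 dp [-0.0163 -0.2176  0.1453] q6 -0.52
```

{"fn": "play_rows", "kwargs": {
  "steps": [
    {"claw": 60, "dp": [0, 0, 0], "angular": [0, 0, -5.7]},
    {"claw": 60, "dp": [-0.0027, -0.0363, 0], "angular": [0, 0, 0]},
    {"claw": 60, "dp": [-0.0027, -0.0363, 0], "angular": [0, 0, 0]},
    {"claw": 60, "dp": [-0.0027, -0.0363, 0], "angular": [0, 0, 0]},
    {"claw": 60, "dp": [-0.0027, -0.0363, 0], "angular": [0, 0, 0]},
    {"claw": 60, "dp": [-0.0027, -0.0363, 0], "angular": [0, 0, 0]},
    {"claw": 60, "dp": [-0.0027, -0.0363, 0], "angular": [0, 0, 0]},
    {"claw": 60, "dp": [0, 0, 0.02], "angular": [0, 0, 0]}
  ]
}}

```text
clock: 20.8
tcp_pos: [0.513, -0.428, 0.18]
orientation: [0.003, -0.031, 0.999, -0.004]
wrist_force: [0.6, -0.9, 0.3]
finger_gap: 0.0654
```

{"fn": "play_rows", "kwargs": {
  "steps": [
    {"claw": 60, "dp": [0, 0, 0.025], "angular": [0, 0, 0]},
    {"claw": 60, "dp": [0, 0, 0.01], "angular": [0, 0, 0]},
    {"claw": 60, "dp": [0, 0, 0], "angular": [0, 0, 0]},
    {"claw": 60, "dp": [0, 0, 0], "angular": [0, 0, 0]},
    {"claw": 60, "dp": [0, 0, 0], "angular": [0, 0, 0]},
    {"claw": 60, "dp": [0, 0, 0], "angular": [0, 0, 0]},
    {"claw": 60, "dp": [0, 0, 0], "angular": [0, 0, 0]},
    {"claw": 60, "dp": [0, 0, 0], "angular": [0, 0, 0]}
  ]
}}

```text
clock: 21.47
tcp_pos: [0.511, -0.4211, 0.1441]
orientation: [0.001, -0.033, 0.999, -0.001]
wrist_force: [0.1, 0.9, -1.0]
finger_gap: 0.0651
```

```bash
python3 -c "
from h import *
scr()
im=cv2.imread('side_last.png'); a=cv2.resize(im[180:340,340:500],None,fx=2.5,fy=2.5,interpolation=2)
im=cv2.imread('pics/top1.png'); b=cv2.resize(im[180:260,420:490],(350,400),interpolation=2)
cv2.imwrite('pics/s7.png',np.hstack([a,b]))
go(.51,-.4235,.052,93.6)
"
```

```text
top rib 131 [ 0.5054 -0.4218  0.0743] ((511.57086181640625, -422.980712890625), (88.8844223022461, 15.47231674194336), 3.2790305614471436)
top base 297 [ 0.5149 -0.4129  0.0332] ((512.7508544921875, -423.02398681640625), (118.98251342773438, 45.893760681152344), 3.7226362228393555)
side rib 213 [ 0.5057 -0.4261  0.0727] ((510.1884460449219, -425.03802490234375), (91.92513275146484, 14.274991035461426), 3.690685749053955)
side base 564 [ 0.4964 -0.4299  0.0321] ((508.7807922363281, -425.0629577636719), (121.12267303466797, 44.7557258605957), 3.6267056465148926)
t21.6 tcp [ 0.5107 -0.421   0.1436] hd 93.8 tilt 0.07 gap 0.065 F [-0.5 -0.3 -0.3] | wz 0.2 dp [ 0.0009 -0.0024  0.0916] q6 -0.88
```

View pics/s7.png

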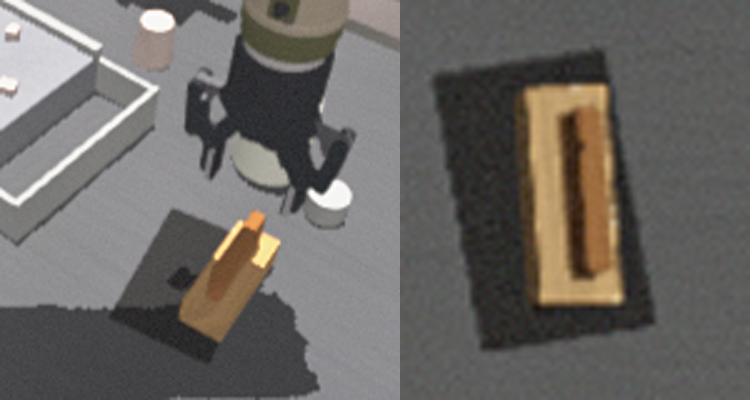

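{"fn": "play_rows", "kwargs": {
  "steps": [
    {"claw": 60, "dp": [0, -0.0025, 0.015], "angular": [0, 0, 0]},
    {"claw": 60, "dp": [0, 0, 0.018], "angular": [0, 0, 0]},
    {"claw": 60, "dp": [0, 0, 0.018], "angular": [0, 0, 0]},
    {"claw": 60, "dp": [0, 0, 0.018], "angular": [0, 0, 0]},
    {"claw": 60, "dp": [0, 0, 0.018], "angular": [0, 0, 0]},
    {"claw": 60, "dp": [0, 0, 0.004], "angular": [0, 0, 0]},
    {"claw": 60, "dp": [0, 0, 0], "angular": [0, 0, 0]},
    {"claw": 60, "dp": [0, 0, 0], "angular": [0, 0, 0]}
  ]
}}

```text
clock: 22.23
tcp_pos: [0.5108, -0.4236, 0.0523]
orientation: [0.0, -0.033, 0.999, -0.0]
wrist_force: [0.5, 0.1, 0.6]
finger_gap: 0.0656
```

{"fn": "play_rows", "kwargs": {
  "steps": [
    {"claw": 255, "dp": [0, 0, 0], "angular": [0, 0, 0]},
    {"claw": 255, "dp": [0, 0, 0], "angular": [0, 0, 0]},
    {"claw": 255, "dp": [0, 0, 0], "angular": [0, 0, 0]},
    {"claw": 255, "dp": [0, 0, 0], "angular": [0, 0, 0]},
    {"claw": 255, "dp": [0, 0, 0], "angular": [0, 0, 0]},
    {"claw": 255, "dp": [0, 0, 0], "angular": [0, 0, 0]},
    {"claw": 255, "dp": [0, 0, 0], "angular": [0, 0, 0]},
    {"claw": 255, "dp": [0, 0, 0], "angular": [0, 0, 0]}
  ],
  "force": 110
}}

```text
clock: 22.9
tcp_pos: [0.5111, -0.424, 0.0528]
orientation: [0.001, -0.033, 0.999, -0.001]
wrist_force: [0.2, -0.3, 5.1]
finger_gap: 0.0124
```

```bash
python3 -c "
from h import *
c=[onplane('top',420+a/5-.4,180+b/5-.4,.004)[:2] for a,b in((35,75),(204,50),(255,322),(82,348))]
print(np.round(c,4),np.mean(c,0).round(4)); d=(c[0]+c[1]-c[2]-c[3]);print('mat long heading',np.degrees(np.arctan2(d[1],d[0])),np.linalg.norm(d)/2)
go(.51,-.4235,.052,93.6)
for px in(-.05,.05,0): print(px,[np.round(P2W(px,py),4) for py in(.03,.0,-.205)])
"
```

```text
[[ 0.5666 -0.3273]
 [ 0.5833 -0.4239]
 [ 0.4289 -0.4513]
 [ 0.4119 -0.3536]] [ 0.4977 -0.389 ]
mat long heading 9.853844329058498 0.15688308536022125
t22.9 tcp [ 0.5111 -0.424   0.0528] hd 93.8 tilt 0.11 gap 0.012 F [ 0.2 -0.3  5.1] | wz 0.2 dp [0.0011 0.0006 0.0008] q6 -0.88
-0.05 [array([0.5088, 0.0775]), array([0.5075, 0.0475]), array([ 0.498 , -0.1573])]
0.05 [array([0.6087, 0.0729]), array([0.6073, 0.0429]), array([ 0.5979, -0.1619])]
0 [array([0.5588, 0.0752]), array([0.5574, 0.0452]), array([ 0.5479, -0.1596])]
```

{"fn": "play_rows", "kwargs": {
  "steps": [
    {"claw": 255, "dp": [0, 0, -0.015], "angular": [0, 0, 0]},
    {"claw": 255, "dp": [0, 0, -0.03], "angular": [0, 0, 0]},
    {"claw": 255, "dp": [0, 0, -0.03], "angular": [0, 0, 0]},
    {"claw": 255, "dp": [0, 0, -0.03], "angular": [0, 0, 0]},
    {"claw": 255, "dp": [0, 0, -0.03], "angular": [0, 0, 0]},
    {"claw": 255, "dp": [0, 0, 0], "angular": [0, 0, 3.2]},
    {"claw": 255, "dp": [0, 0, 0], "angular": [0, 0, 3.2]},
    {"claw": 255, "dp": [0, 0.01, 0], "angular": [0, 0, 0]}
  ]
}}

```text
clock: 23.57
tcp_pos: [0.5108, -0.4145, 0.1865]
orientation: [0.0, 0.024, 1.0, -0.0]
wrist_force: [-0.1, -0.1, -2.2]
finger_gap: 0.0121
```

{"fn": "play_rows", "kwargs": {
  "steps": [
    {"claw": 255, "dp": [-0.0018, 0.03, 0], "angular": [0, 0, 0]},
    {"claw": 255, "dp": [-0.0018, 0.03, 0], "angular": [0, 0, 0]},
    {"claw": 255, "dp": [-0.0018, 0.03, 0], "angular": [0, 0, 0]},
    {"claw": 255, "dp": [-0.0018, 0.03, 0], "angular": [0, 0, 0]},
    {"claw": 255, "dp": [-0.0018, 0.03, 0], "angular": [0, 0, 0]},
    {"claw": 255, "dp": [-0.0018, 0.03, 0], "angular": [0, 0, 0]},
    {"claw": 255, "dp": [-0.0018, 0.03, 0], "angular": [0, 0, 0]},
    {"claw": 255, "dp": [-0.0018, 0.03, 0], "angular": [0, 0, 0]}
  ]
}}

```text
clock: 24.23
tcp_pos: [0.5352, -0.1717, 0.1856]
orientation: [-0.001, 0.022, 1.0, 0.001]
wrist_force: [1.6, -0.5, -2.3]
finger_gap: 0.0124
```

{"fn": "play_rows", "kwargs": {
  "steps": [
    {"claw": 255, "dp": [-0.0018, 0.032, 0], "angular": [0, 0, 0]},
    {"claw": 255, "dp": [-0.0018, 0.032, 0], "angular": [0, 0, 0]},
    {"claw": 255, "dp": [-0.0018, 0.032, 0], "angular": [0, 0, 0]},
    {"claw": 255, "dp": [-0.0018, 0.032, 0], "angular": [0, 0, 0]},
    {"claw": 255, "dp": [-0.0018, 0.032, 0], "angular": [0, 0, 0]},
    {"claw": 255, "dp": [-0.0018, 0.032, 0], "angular": [0, 0, 0]},
    {"claw": 255, "dp": [0, 0.032, 0], "angular": [0, 0, 0]},
    {"claw": 255, "dp": [0, 0.031, 0], "angular": [0, 0, 0]}
  ]
}}

```text
clock: 24.9
tcp_pos: [0.5572, 0.0822, 0.1856]
orientation: [-0.001, 0.022, 1.0, 0.0]
wrist_force: [-0.2, -0.5, -2.6]
finger_gap: 0.0126
```

```bash
python3 -c "
from h import *
snap('s8','side',(210,60,450,240),3.3)
go(*P2W(0,.035),.112,87.35)
"
```

```text
t24.9 tcp [0.557  0.0874 0.1856] hd 87.8 tilt 0.31 gap 0.012 F [ 0.5  3.4 -2.5] | wz 0.4 dp [-0.0023 -0.0071  0.0736] q6 0.05
```

View pics/s8.png

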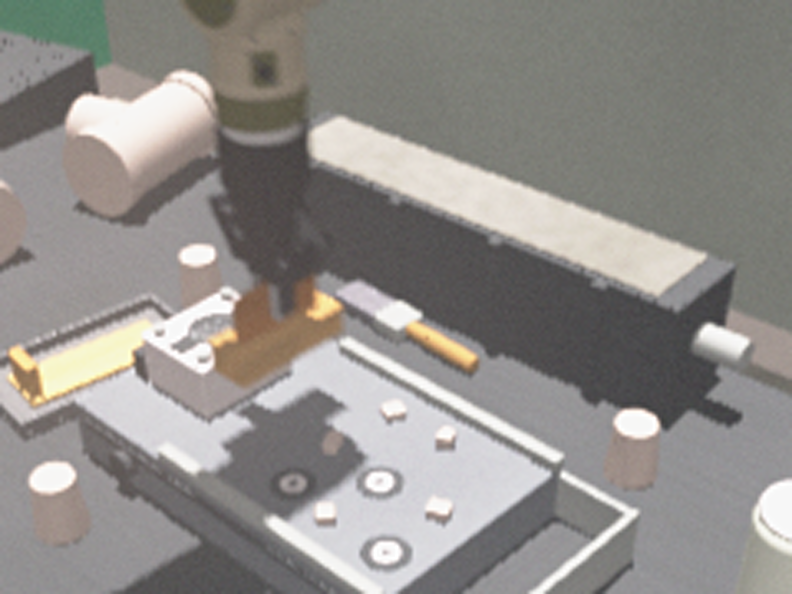

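{"fn": "play_rows", "kwargs": {
  "steps": [
    {"claw": 255, "dp": [-0.0023, -0.009, 0], "angular": [0, 0, 0.4]},
    {"claw": 255, "dp": [0, 0, 0.014], "angular": [0, 0, 0]},
    {"claw": 255, "dp": [0, 0, 0.014], "angular": [0, 0, 0]},
    {"claw": 255, "dp": [0, 0, 0.014], "angular": [0, 0, 0]},
    {"claw": 255, "dp": [0, 0, 0.014], "angular": [0, 0, 0]},
    {"claw": 255, "dp": [0, 0, 0.012], "angular": [0, 0, 0]},
    {"claw": 255, "dp": [0, 0, 0.005], "angular": [0, 0, 0]},
    {"claw": 255, "dp": [0, 0, 0], "angular": [0, 0, 0]}
  ]
}}

```text
clock: 25.62
tcp_pos: [0.5587, 0.0705, 0.1117]
orientation: [-0.002, 0.026, 1.0, -0.0]
wrist_force: [-0.3, -0.3, -1.6]
finger_gap: 0.0124
```

```bash
python3 -c "
from h import *
go(*P2W(0,-.205),.112,87.35)
d=snap('x','side');G=grid('side',d)
im=cv2.cvtColor(cv2.imread('side_last.png'),cv2.COLOR_BGR2HSV); m=(im[...,1]>100)&(abs(G[...,0]-.55)<.1)&(abs(G[...,1]-.08)<.06)
print(m.sum(),np.percentile(G[m][:,2],[1,3,10,50]))
"
```

```text
t25.6 tcp [0.5587 0.0705 0.1117] hd 87.0 tilt 0.25 gap 0.012 F [-0.3 -0.3 -1.6] | wz -0.3 dp [ 1.000e-04 -2.304e-01 -3.000e-04] q6 0.04
183 [0.06375551 0.07046216 0.08758899 0.10069742]
```

{"fn": "play_rows", "kwargs": {
  "steps": [
    {"claw": 255, "dp": [0, -0.006, 0], "angular": [0, 0, 0]},
    {"claw": 255, "dp": [0, -0.012, 0], "angular": [0, 0, 0]},
    {"claw": 255, "dp": [0, -0.012, 0], "angular": [0, 0, 0]},
    {"claw": 255, "dp": [0, -0.012, 0], "angular": [0, 0, 0]},
    {"claw": 255, "dp": [0, -0.012, 0], "angular": [0, 0, 0]},
    {"claw": 255, "dp": [0, -0.012, 0], "angular": [0, 0, 0]},
    {"claw": 255, "dp": [0, -0.012, 0], "angular": [0, 0, 0]},
    {"claw": 255, "dp": [0, -0.012, 0], "angular": [0, 0, 0]}
  ]
}}

```text
clock: 26.33
tcp_pos: [0.5562, -0.0199, 0.1143]
orientation: [0.001, 0.026, 1.0, 0.001]
wrist_force: [-0.4, -1.3, -2.3]
finger_gap: 0.0129
```

{"fn": "play_rows", "kwargs": {
  "steps": [
    {"claw": 255, "dp": [0, -0.012, 0], "angular": [0, 0, 0]},
    {"claw": 255, "dp": [0, -0.012, 0], "angular": [0, 0, 0]},
    {"claw": 255, "dp": [0, -0.012, 0], "angular": [0, 0, 0]},
    {"claw": 255, "dp": [0, -0.012, 0], "angular": [0, 0, 0]},
    {"claw": 255, "dp": [0, -0.01, 0], "angular": [0, 0, 0]},
    {"claw": 255, "dp": [0, -0.01, 0], "angular": [0, 0, 0]},
    {"claw": 255, "dp": [0, -0.01, 0], "angular": [0, 0, 0]},
    {"claw": 255, "dp": [0, -0.01, 0], "angular": [0, 0, 0]}
  ]
}}

```text
clock: 27.0
tcp_pos: [0.5513, -0.1078, 0.1137]
orientation: [-0.0, 0.026, 1.0, 0.0]
wrist_force: [0.3, 0.2, -1.9]
finger_gap: 0.012
```

{"fn": "play_rows", "kwargs": {
  "steps": [
    {"claw": 255, "dp": [0, -0.01, 0], "angular": [0, 0, 0]},
    {"claw": 255, "dp": [0, -0.01, 0], "angular": [0, 0, 0]},
    {"claw": 255, "dp": [0, -0.01, 0], "angular": [0, 0, 0]},
    {"claw": 255, "dp": [0, -0.01, 0], "angular": [0, 0, 0]},
    {"claw": 255, "dp": [0, -0.01, 0], "angular": [0, 0, 0]},
    {"claw": 255, "dp": [0, 0, 0], "angular": [0, 0, 0]},
    {"claw": 255, "dp": [0, 0, 0], "angular": [0, 0, 0]},
    {"claw": 255, "dp": [0, 0, 0], "angular": [0, 0, 0]}
  ]
}}

```text
clock: 27.67
tcp_pos: [0.5486, -0.1567, 0.1137]
orientation: [-0.0, 0.026, 1.0, 0.0]
wrist_force: [0.7, 0.4, -2.0]
finger_gap: 0.0126
```

```bash
python3 -c "
from h import *
snap('s9','side',(210,100,450,280),3.3)
go(*P2W(0,-.205),.112,87.35)
"
```

```text
t27.7 tcp [ 0.5486 -0.1564  0.1137] hd 87.0 tilt 0.03 gap 0.012 F [-0.1  0.4 -1.5] | wz -0.3 dp [ 0.0005 -0.0032  0.0017] q6 -0.37
```

View pics/s9.png

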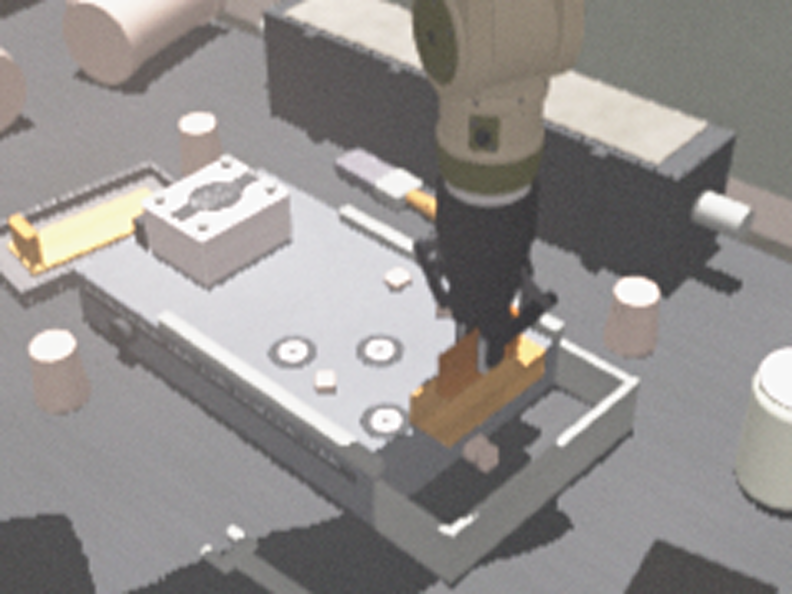

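{"fn": "play_rows", "kwargs": {
  "steps": [
    {"claw": 255, "dp": [0, -0.004, 0], "angular": [0, 0, 0]},
    {"claw": 255, "dp": [0, -0.004, 0], "angular": [0, 0, 0]},
    {"claw": 255, "dp": [0, 0, 0], "angular": [0, 0, 0]},
    {"claw": 255, "dp": [0, 0, -0.015], "angular": [0, 0, -0.3]},
    {"claw": 255, "dp": [0, 0, -0.02], "angular": [0, 0, 0]},
    {"claw": 255, "dp": [-0.0085, 0.03, 0], "angular": [0, 0, 0]},
    {"claw": 255, "dp": [-0.0085, 0.03, 0], "angular": [0, 0, 0]},
    {"claw": 255, "dp": [-0.0085, 0.03, 0], "angular": [0, 0, 0]}
  ]
}}

```text
clock: 28.38
tcp_pos: [0.5786, -0.0757, 0.1495]
orientation: [0.001, 0.025, 1.0, -0.0]
wrist_force: [0.1, -1.1, -2.5]
finger_gap: 0.0125
```

{"fn": "play_rows", "kwargs": {
  "steps": [
    {"claw": 255, "dp": [-0.0085, 0.03, 0], "angular": [0, 0, 0]},
    {"claw": 255, "dp": [-0.0085, 0.03, 0], "angular": [0, 0, 0]},
    {"claw": 255, "dp": [0, 0.03, 0], "angular": [0, 0, 0]},
    {"claw": 255, "dp": [0, 0.025, 0], "angular": [0, 0, 0]},
    {"claw": 255, "dp": [0, 0.02, 0], "angular": [0, 0, 0]},
    {"claw": 255, "dp": [0, 0, 0], "angular": [0, 0, 0]},
    {"claw": 255, "dp": [0, 0, 0], "angular": [0, 0, 0]},
    {"claw": 255, "dp": [0, 0, 0], "angular": [0, 0, 0]}
  ]
}}

```text
clock: 29.05
tcp_pos: [0.6013, 0.0577, 0.1487]
orientation: [-0.0, 0.023, 1.0, -0.0]
wrist_force: [-0.2, 0.3, -2.6]
finger_gap: 0.0124
```

```bash
python3 -c "
from h import *
s,_=pose(); print('plate',np.round(W2P(*s['tcp_pos'][:2]),4))
go(*P2W(.043,.015),.112,87.35)
"
```

```text
plate [0.0433 0.0145]
t29.1 tcp [0.6013 0.0577 0.1487] hd 87.3 tilt 0.02 gap 0.012 F [-0.2  0.3 -2.6] | wz -0.0 dp [0.0003 0.0005 0.0367] q6 0.01
```

{"fn": "play_rows", "kwargs": {
  "steps": [
    {"claw": 255, "dp": [0.002, 0, 0.012], "angular": [0, 0, 0]},
    {"claw": 255, "dp": [0, 0, 0.012], "angular": [0, 0, 0]},
    {"claw": 255, "dp": [0, 0, 0.0107], "angular": [0, 0, 0]},
    {"claw": 255, "dp": [0, 0, 0], "angular": [0, 0, 0]},
    {"claw": 255, "dp": [0, 0, 0], "angular": [0, 0, 0]},
    {"claw": 255, "dp": [0, 0, 0], "angular": [0, 0, 0]},
    {"claw": 255, "dp": [0, -0.006, 0], "angular": [0, 0, 0]},
    {"claw": 255, "dp": [0, -0.012, 0], "angular": [0, 0, 0]}
  ]
}}

```text
clock: 29.72
tcp_pos: [0.5991, 0.0403, 0.1149]
orientation: [0.001, 0.023, 1.0, 0.0]
wrist_force: [0.3, -0.1, -2.6]
finger_gap: 0.0125
```

```bash
python3 -c "
from h import *
go(*P2W(.041,-.212),.112,87.35)
"
```

```text
t29.7 tcp [0.5991 0.0403 0.1149] hd 87.4 tilt 0.09 gap 0.013 F [ 0.3 -0.1 -2.6] | wz 0.0 dp [ 0.0009 -0.209   0.0029] q6 -0.02
```

{"fn": "play_rows", "kwargs": {
  "steps": [
    {"claw": 255, "dp": [0, -0.012, 0.002], "angular": [0, 0, 0]},
    {"claw": 255, "dp": [0, -0.012, 0], "angular": [0, 0, 0]},
    {"claw": 255, "dp": [0, -0.012, 0], "angular": [0, 0, 0]},
    {"claw": 255, "dp": [0, -0.012, 0], "angular": [0, 0, 0]},
    {"claw": 255, "dp": [0, -0.012, 0], "angular": [0, 0, 0]},
    {"claw": 255, "dp": [0, -0.012, 0], "angular": [0, 0, 0]},
    {"claw": 255, "dp": [0, -0.012, 0], "angular": [0, 0, 0]},
    {"claw": 255, "dp": [0, -0.012, 0], "angular": [0, 0, 0]}
  ]
}}

```text
clock: 30.38
tcp_pos: [0.5939, -0.0572, 0.1121]
orientation: [0.0, 0.024, 1.0, 0.0]
wrist_force: [0.2, 0.9, -1.7]
finger_gap: 0.0124
```

{"fn": "play_rows", "kwargs": {
  "steps": [
    {"claw": 255, "dp": [0, -0.012, 0], "angular": [0, 0, 0]},
    {"claw": 255, "dp": [0, -0.012, 0], "angular": [0, 0, 0]},
    {"claw": 255, "dp": [0, -0.012, 0], "angular": [0, 0, 0]},
    {"claw": 255, "dp": [0, -0.012, 0], "angular": [0, 0, 0]},
    {"claw": 255, "dp": [0, -0.01, 0], "angular": [0, 0, 0]},
    {"claw": 255, "dp": [0, -0.01, 0], "angular": [0, 0, 0]},
    {"claw": 255, "dp": [0, -0.01, 0], "angular": [0, 0, 0]},
    {"claw": 255, "dp": [0, -0.01, 0], "angular": [0, 0, 0]}
  ]
}}

```text
clock: 31.05
tcp_pos: [0.5898, -0.1447, 0.112]
orientation: [-0.0, 0.024, 1.0, 0.0]
wrist_force: [0.4, 0.6, -2.4]
finger_gap: 0.0121
```

{"fn": "play_rows", "kwargs": {
  "steps": [
    {"claw": 255, "dp": [0, -0.01, 0], "angular": [0, 0, 0]},
    {"claw": 255, "dp": [0, -0.01, 0], "angular": [0, 0, 0]},
    {"claw": 255, "dp": [0, -0.01, 0], "angular": [0, 0, 0]},
    {"claw": 255, "dp": [0, 0, 0], "angular": [0, 0, 0]},
    {"claw": 255, "dp": [0, 0, 0], "angular": [0, 0, 0]},
    {"claw": 255, "dp": [0, 0, -0.015], "angular": [0, 0, 0]},
    {"claw": 255, "dp": [0, 0, -0.02], "angular": [0, 0, 0]},
    {"claw": 255, "dp": [0, 0, 0], "angular": [0, 0, 0]}
  ]
}}

```text
clock: 31.72
tcp_pos: [0.5903, -0.1739, 0.1506]
orientation: [0.003, 0.023, 1.0, -0.001]
wrist_force: [2.1, -1.0, -0.5]
finger_gap: 0.0121
```

```bash
python3 -c "
from h import *
snap('s10','side',(210,100,450,280),3.3)
s,_=pose(); print('plate',np.round(W2P(*s['tcp_pos'][:2]),4))
go(*P2W(-.041,-.035),.147,87.35)
"
```

```text
plate [ 0.0427 -0.2173]
t31.8 tcp [ 0.59   -0.1738  0.1491] hd 87.3 tilt 0.26 gap 0.013 F [ 0.8 -0.5 -2.5] | wz -0.0 dp [0.0837 0.1823 0.0021] q6 -0.37
```

View pics/s10.png

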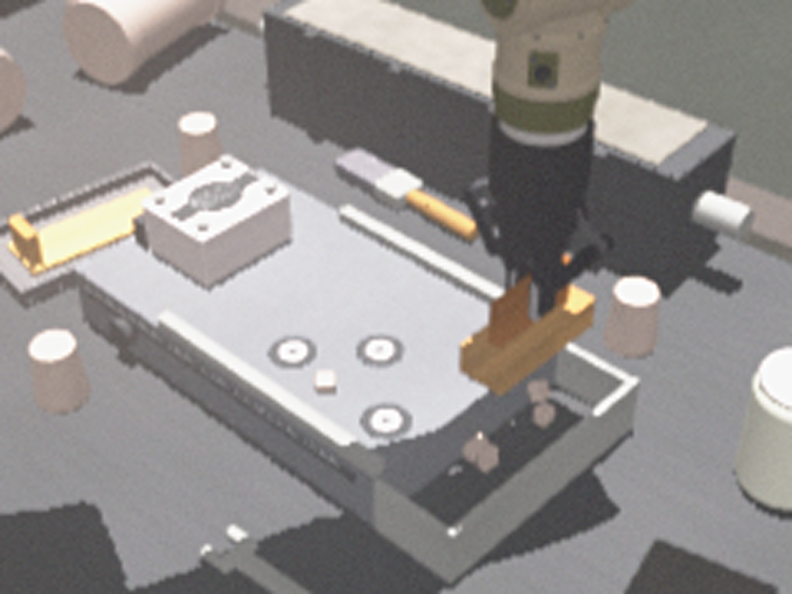

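{"fn": "play_rows", "kwargs": {
  "steps": [
    {"claw": 255, "dp": [0.014, 0.0304, 0], "angular": [0, 0, 0]},
    {"claw": 255, "dp": [0.014, 0.0304, 0], "angular": [0, 0, 0]},
    {"claw": 255, "dp": [0.014, 0.0304, 0], "angular": [0, 0, 0]},
    {"claw": 255, "dp": [0.014, 0.0304, 0], "angular": [0, 0, 0]},
    {"claw": 255, "dp": [0.014, 0.0304, 0], "angular": [0, 0, 0]},
    {"claw": 255, "dp": [0.0137, 0.0304, 0], "angular": [0, 0, 0]},
    {"claw": 255, "dp": [0, 0, 0], "angular": [0, 0, 0]},
    {"claw": 255, "dp": [0, 0, 0], "angular": [0, 0, 0]}
  ]
}}

```text
clock: 32.43
tcp_pos: [0.5121, 0.0144, 0.1463]
orientation: [-0.001, 0.022, 1.0, 0.0]
wrist_force: [0.5, -0.8, -2.3]
finger_gap: 0.0124
```

```bash
python3 -c "
from h import *
go(*P2W(-.041,-.035),.112,87.35)
"
```

```text
t32.4 tcp [0.5121 0.0144 0.1463] hd 87.5 tilt 0.07 gap 0.012 F [ 0.5 -0.8 -2.3] | wz 0.2 dp [-0.0028 -0.0021  0.0343] q6 -0.09
```

{"fn": "play_rows", "kwargs": {
  "steps": [
    {"claw": 255, "dp": [-0.0025, -0.002, 0.012], "angular": [0, 0, 0]},
    {"claw": 255, "dp": [0, 0, 0.012], "angular": [0, 0, 0]},
    {"claw": 255, "dp": [0, 0, 0.01], "angular": [0, 0, 0]},
    {"claw": 255, "dp": [0, 0, 0], "angular": [0, 0, 0]},
    {"claw": 255, "dp": [0, 0, 0], "angular": [0, 0, 0]},
    {"claw": 255, "dp": [0, 0, 0], "angular": [0, 0, 0]},
    {"claw": 255, "dp": [0, -0.006, 0], "angular": [0, 0, 0]},
    {"claw": 255, "dp": [0, -0.012, 0], "angular": [0, 0, 0]}
  ]
}}

```text
clock: 33.1
tcp_pos: [0.5154, -0.0076, 0.1137]
orientation: [0.001, 0.023, 1.0, 0.0]
wrist_force: [0.4, -0.1, -2.1]
finger_gap: 0.0123
```

{"fn": "play_rows", "kwargs": {
  "steps": [
    {"claw": 255, "dp": [0, -0.012, 0], "angular": [0, 0, 0]},
    {"claw": 255, "dp": [0, -0.012, 0], "angular": [0, 0, 0]},
    {"claw": 255, "dp": [0, -0.012, 0], "angular": [0, 0, 0]},
    {"claw": 255, "dp": [0, -0.012, 0], "angular": [0, 0, 0]},
    {"claw": 255, "dp": [0, -0.012, 0], "angular": [0, 0, 0]},
    {"claw": 255, "dp": [0, -0.012, 0], "angular": [0, 0, 0]},
    {"claw": 255, "dp": [0, -0.012, 0], "angular": [0, 0, 0]},
    {"claw": 255, "dp": [0, -0.012, 0], "angular": [0, 0, 0]}
  ]
}}

```text
clock: 33.77
tcp_pos: [0.5103, -0.1052, 0.1131]
orientation: [-0.0, 0.024, 1.0, -0.0]
wrist_force: [-0.8, 0.1, -2.0]
finger_gap: 0.0127
```

```bash
python3 -c "
from h import *
go(*P2W(-.041,-.214),.112,87.35)
"
```

```text
t33.8 tcp [ 0.5103 -0.1052  0.1131] hd 87.3 tilt 0.03 gap 0.013 F [-0.8  0.1 -2. ] | wz -0.1 dp [ 0.0009 -0.0616  0.0011] q6 -0.31
```

{"fn": "play_rows", "kwargs": {
  "steps": [
    {"claw": 255, "dp": [0, -0.01, 0], "angular": [0, 0, 0]},
    {"claw": 255, "dp": [0, -0.01, 0], "angular": [0, 0, 0]},
    {"claw": 255, "dp": [0, -0.01, 0], "angular": [0, 0, 0]},
    {"claw": 255, "dp": [0, -0.01, 0], "angular": [0, 0, 0]},
    {"claw": 255, "dp": [0, -0.01, 0], "angular": [0, 0, 0]},
    {"claw": 255, "dp": [0, -0.01, 0], "angular": [0, 0, 0]},
    {"claw": 255, "dp": [0, -0.003, 0], "angular": [0, 0, 0]},
    {"claw": 255, "dp": [0, 0, 0], "angular": [0, 0, 0]}
  ]
}}

```text
clock: 34.43
tcp_pos: [0.5076, -0.1674, 0.1131]
orientation: [0.0, 0.024, 1.0, -0.0]
wrist_force: [0.1, -0.1, -2.3]
finger_gap: 0.0121
```

{"fn": "play_rows", "kwargs": {
  "steps": [
    {"claw": 255, "dp": [0, 0, 0], "angular": [0, 0, 0]},
    {"claw": 255, "dp": [0, 0, -0.015], "angular": [0, 0, 0]},
    {"claw": 255, "dp": [0, 0, -0.02], "angular": [0, 0, 0]},
    {"claw": 255, "dp": [0, 0, -0.02], "angular": [0, 0, 0]},
    {"claw": 255, "dp": [0, 0, -0.02], "angular": [0, 0, 0]},
    {"claw": 255, "dp": [0, 0, -0.015], "angular": [0, 0, 0]},
    {"claw": 255, "dp": [0, 0, 0], "angular": [0, 0, 0]},
    {"claw": 255, "dp": [0, 0, 0], "angular": [0, 0, 0]}
  ]
}}

```text
clock: 35.1
tcp_pos: [0.508, -0.1662, 0.2036]
orientation: [0.001, 0.023, 1.0, -0.0]
wrist_force: [-0.6, -0.3, -2.4]
finger_gap: 0.0125
```

```bash
python3 -c "
from h import *
snap('s11','side',(210,100,450,280),3.3);snap('x','top')
go(.4977,-.389,.15,99.85)
"
```

```text
t35.2 tcp [ 0.5069 -0.1658  0.2019] hd 87.3 tilt 0.11 gap 0.013 F [-0.4 -0.5 -2.2] | wz -12.5 dp [ 0.0472 -0.2183  0.0519] q6 -0.42
```

View pics/s11.png

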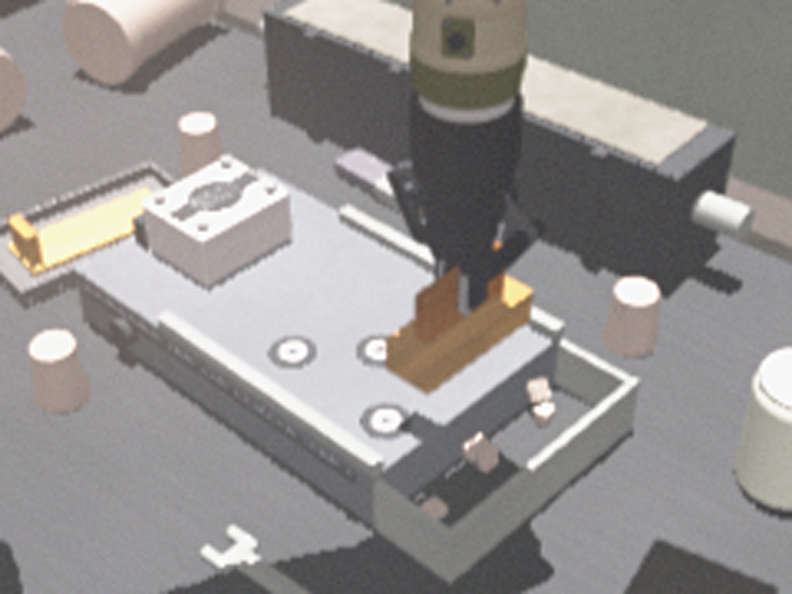

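{"fn": "play_rows", "kwargs": {
  "steps": [
    {"claw": 255, "dp": [0, 0, 0], "angular": [0, 0, -6.25]},
    {"claw": 255, "dp": [0, 0, 0], "angular": [0, 0, -6.25]},
    {"claw": 255, "dp": [0.0079, -0.0364, 0], "angular": [0, 0, 0]},
    {"claw": 255, "dp": [0.0079, -0.0364, 0], "angular": [0, 0, 0]},
    {"claw": 255, "dp": [0.0079, -0.0364, 0], "angular": [0, 0, 0]},
    {"claw": 255, "dp": [0.0079, -0.0364, 0], "angular": [0, 0, 0]},
    {"claw": 255, "dp": [0.0079, -0.0364, 0], "angular": [0, 0, 0]},
    {"claw": 255, "dp": [0.0077, -0.0363, 0], "angular": [0, 0, 0]}
  ]
}}

```text
clock: 35.87
tcp_pos: [0.4972, -0.3906, 0.201]
orientation: [-0.001, -0.085, 0.996, 0.001]
wrist_force: [0.5, 0.1, -2.2]
finger_gap: 0.012
```

{"fn": "play_rows", "kwargs": {
  "steps": [
    {"claw": 255, "dp": [0, 0, 0.02], "angular": [0, 0, 0]},
    {"claw": 255, "dp": [0, 0, 0.02], "angular": [0, 0, 0]},
    {"claw": 255, "dp": [0, 0, 0.02], "angular": [0, 0, 0]},
    {"claw": 255, "dp": [0, 0, 0.01], "angular": [0, 0, 0]},
    {"claw": 255, "dp": [0, 0, 0], "angular": [0, 0, 0]},
    {"claw": 255, "dp": [0, 0, 0], "angular": [0, 0, 0]},
    {"claw": 255, "dp": [0, 0, 0], "angular": [0, 0, 0]},
    {"claw": 255, "dp": [0, 0, 0], "angular": [0, 0, 0]}
  ]
}}

```text
clock: 36.53
tcp_pos: [0.4989, -0.3901, 0.1345]
orientation: [0.001, -0.086, 0.996, -0.001]
wrist_force: [0.3, 0.4, -2.1]
finger_gap: 0.0127
```

```bash
python3 -c "
from h import *
snap('x','side');snap('x','top')
a=cv2.imread('top_last.png')[140:250,215:415];b=cv2.imread('side_last.png')[200:340,370:490]
cv2.imwrite('pics/f12.png',np.vstack([cv2.resize(a,(600,330),interpolation=2),np.hstack([cv2.resize(b,(300,260),interpolation=2),np.zeros((260,300,3),np.uint8)])]))
go(.4977,-.389,.053,99.85)
"
```

```text
t36.6 tcp [ 0.4988 -0.39    0.1345] hd 99.8 tilt 0.14 gap 0.012 F [-1.2  1.7 -2.6] | wz -0.0 dp [0.0009 0.0012 0.0815] q6 -0.96
```

View pics/f12.png

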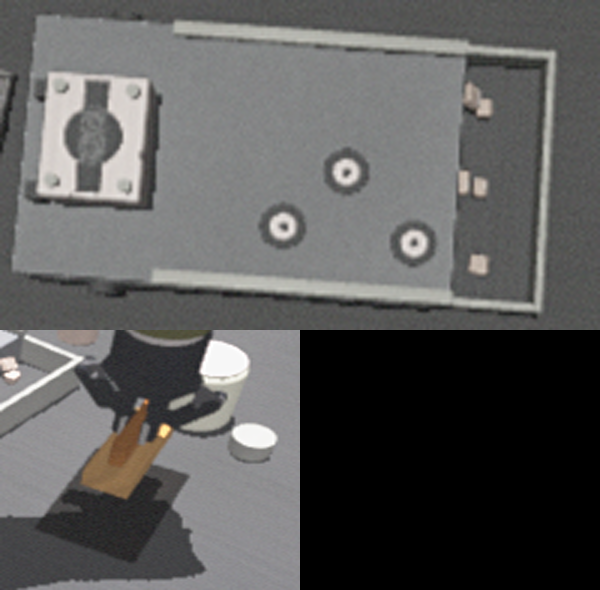

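{"fn": "play_rows", "kwargs": {
  "steps": [
    {"claw": 255, "dp": [0, 0, 0.018], "angular": [0, 0, 0]},
    {"claw": 255, "dp": [0, 0, 0.018], "angular": [0, 0, 0]},
    {"claw": 255, "dp": [0, 0, 0.018], "angular": [0, 0, 0]},
    {"claw": 255, "dp": [0, 0, 0.012], "angular": [0, 0, 0]},
    {"claw": 255, "dp": [0, 0, 0.006], "angular": [0, 0, 0]},
    {"claw": 255, "dp": [0, 0, 0.004], "angular": [0, 0, 0]},
    {"claw": 255, "dp": [0, 0, 0.003], "angular": [0, 0, 0]},
    {"claw": 255, "dp": [0, 0, 0], "angular": [0, 0, 0]}
  ]
}}

```text
clock: 37.3
tcp_pos: [0.4984, -0.3899, 0.0544]
orientation: [0.0, -0.085, 0.996, -0.0]
wrist_force: [0.2, 0.1, -1.8]
finger_gap: 0.0123
```

```bash
python3 -c "
from h import *
go(.4977,-.389,.053,99.85)
d=np.load('top_d.npy');G=grid('top',d)
# chips in f12: 600/200=3x
for a,b in((470,96),(485,107),(464,182),(480,187),(479,264)):
  u,v=215+a/3,140+b/3; p=G[int(v)-1:int(v)+3,int(u)-1:int(u)+3].reshape(-1,3); q=np.median(p,0); print(np.round(W2P(q[0],q[1]),3),q[2].round(3))
"
```

```text
t37.3 tcp [ 0.4984 -0.3899  0.0544] hd 99.8 tilt 0.04 gap 0.012 F [ 0.2  0.1 -1.8] | wz -0.1 dp [0.0005 0.001  0.0014] q6 -0.96
[ 0.074 -0.208] 0.035
[ 0.069 -0.224] 0.021
[-0.003 -0.208] 0.019
[-0.008 -0.225] 0.021
[-0.082 -0.228] 0.016
```

{"fn": "play_rows", "kwargs": {
  "steps": [
    {"claw": 255, "dp": [0, 0, 0.0015], "angular": [0, 0, 0]},
    {"claw": 255, "dp": [0, 0, 0.001], "angular": [0, 0, 0]},
    {"claw": 255, "dp": [0, 0, 0], "angular": [0, 0, 0]},
    {"claw": 60, "dp": [0, 0, 0], "angular": [0, 0, 0]},
    {"claw": 60, "dp": [0, 0, 0], "angular": [0, 0, 0]},
    {"claw": 60, "dp": [0, 0, 0], "angular": [0, 0, 0]},
    {"claw": 60, "dp": [0, 0, 0], "angular": [0, 0, 0]},
    {"claw": 60, "dp": [0, 0, 0], "angular": [0, 0, 0]}
  ]
}}

```text
clock: 37.97
tcp_pos: [0.4981, -0.3896, 0.0516]
orientation: [0.0, -0.085, 0.996, 0.0]
wrist_force: [-0.7, 0.7, 0.3]
finger_gap: 0.0654
```

{"fn": "play_rows", "kwargs": {
  "steps": [
    {"claw": 60, "dp": [0, 0, -0.01], "angular": [0, 0, 0]},
    {"claw": 60, "dp": [0, 0, -0.025], "angular": [0, 0, 0]},
    {"claw": 60, "dp": [0, 0, -0.035], "angular": [0, 0, 0]},
    {"claw": 60, "dp": [0, 0, -0.035], "angular": [0, 0, 0]},
    {"claw": 60, "dp": [0, 0, -0.035], "angular": [0, 0, 0]},
    {"claw": 60, "dp": [0, 0, -0.03], "angular": [0, 0, 0]},
    {"claw": 60, "dp": [0.03, 0, 0], "angular": [0, 0, 0]},
    {"claw": 60, "dp": [0.03, 0, 0], "angular": [0, 0, 0]}
  ]
}}

```text
clock: 38.63
tcp_pos: [0.4406, -0.401, 0.2253]
orientation: [0.002, -0.087, 0.996, -0.003]
wrist_force: [-0.2, -0.2, -0.2]
finger_gap: 0.0652
```

{"fn": "play_rows", "kwargs": {
  "steps": [
    {"claw": 60, "dp": [0, 0.03, 0], "angular": [0, 0, 0]},
    {"claw": 60, "dp": [0, 0.035, 0], "angular": [0, 0, 0]},
    {"claw": 60, "dp": [0, 0.035, 0], "angular": [0, 0, 0]},
    {"claw": 60, "dp": [0, 0.035, 0], "angular": [0, 0, 0]},
    {"claw": 60, "dp": [0, 0.035, 0], "angular": [0, 0, 0]},
    {"claw": 60, "dp": [0, 0.035, 0], "angular": [0, 0, 0]},
    {"claw": 60, "dp": [0, 0.03, 0], "angular": [0, 0, 0]},
    {"claw": 60, "dp": [0, 0, 0], "angular": [0, 0, 0]}
  ]
}}

```text
clock: 39.3
tcp_pos: [0.397, -0.1636, 0.2225]
orientation: [-0.0, -0.087, 0.996, 0.001]
wrist_force: [-0.9, 0.9, -0.5]
finger_gap: 0.0652
```

```bash
python3 -c "
from h import *
scr()
a=cv2.imread('top_last.png')[100:260,150:500]
cv2.imwrite('pics/f13.png',cv2.resize(a,None,fx=2.2,fy=2.2,interpolation=2))
G=grid('top',np.load('top_d.npy'))
m=(G[...,2]>.105)&(G[...,2]<.135)&(G[...,1]>.1)&(G[...,1]<.225)&(G[...,0]>.48)&(G[...,0]<.65)
print('box',cv2.minAreaRect((G[m][:,:2]*1000).astype(np.float32)),np.median(G[m][:,2]))
m=(G[...,2]<.06)&(cv2.cvtColor(cv2.imread('top_last.png'),cv2.COLOR_BGR2HSV)[...,1]>100)&(G[...,1]>.28)&(G[...,1]<.44)&(G[...,0]>.42)&(G[...,0]<.66)
print('board',m.sum(),cv2.minAreaRect((G[m][:,:2]*1000).astype(np.float32)),np.percentile(G[m][:,2],[5,50,95]))
go(.4977,-.389,.053,99.85)
"
```

```text
top rib 203 [ 0.4996 -0.388   0.0739] ((499.89324951171875, -389.1571350097656), (89.7394790649414, 15.892854690551758), 10.393383026123047)
top base 436 [ 0.5001 -0.3833  0.0333] ((499.7713623046875, -388.79669189453125), (119.86138153076172, 45.578792572021484), 9.719653129577637)
side rib 208 [ 0.4929 -0.3929  0.0726] ((496.2197265625, -391.7579040527344), (90.50816345214844, 14.482749938964844), 9.650941848754883)
side base 552 [ 0.4853 -0.3967  0.032 ] ((497.9893798828125, -391.24176025390625), (123.0396957397461, 44.20512008666992), 9.915091514587402)
box ((566.824951171875, 173.00787353515625), (91.15117645263672, 110.50315856933594), 87.66925048828125) 0.11509881721124804
board 143 ((537.711669921875, 345.5786437988281), (59.7464714050293, 158.38180541992188), 77.59239196777344) [0.00730118 0.04275752 0.05017133]
t39.4 tcp [ 0.3991 -0.1676  0.2227] hd 99.9 tilt 0.12 gap 0.065 F [0.  1.1 0.5] | wz 0.1 dp [-0.0592 -0.235   0.1697] q6 -0.76
```

View pics/f13.png

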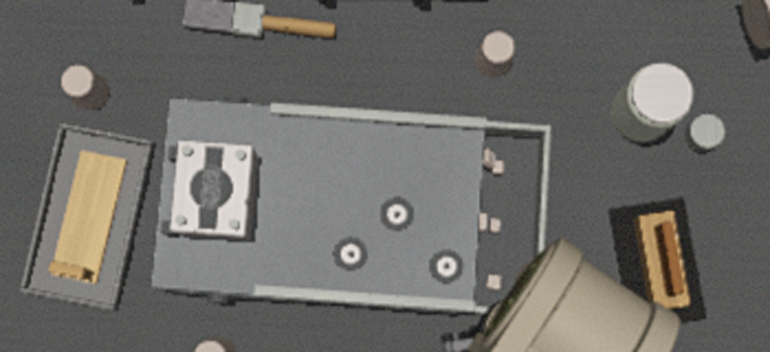

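```bash
python3 -c "
from workcell import env
print(env.hand_in())"
```

```text
the job is handed in; nothing more can be done
None
```

The job is done and handed in at about 39 s on the robot clock; the hand-in gives no verdict, so what follows is my own last checks.

- **Board:** drawn out from under the core box and laid flat in the tray. Its centre measured about 2 mm from the tray's.
- **Core box:** settled level on the plate, about 2 mm from where it stood at the start.
- **Risers:** all three pressed, inner tube first, until the push met a hard stop of 25 to 44 N. The last pictures show the caps nearly flush with the plate; camera depth confirmed this for risers 1 and 2, but riser 3 was judged by the stop force and the picture only.
- **Chips:** five were present, and three wipes put all of them in the trough. They measured at plate y of about -208 to -228 mm and z of 35 mm or less, and the plate is clear. One chip read z = 35 mm, probably leaning on the plate's end or on its neighbour; that is still below the 52 mm limit.
- **Scraper:** it had been knocked about 3 cm aside before I picked it up, so I measured it again first. It now stands upright on the mat, within about 3 mm of its centre.
- **Bystanders:** none looked moved in the pictures; I did not measure them again.
- **Robot:** no sign of the grip slackening, and the gripper finished clear of everything.

The two cameras disagreed by 2 to 4 mm throughout; nothing in the job was close enough for that to matter.

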